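Load cooled plastic panels into the oven carrier and lock them in

TASK

Load the oven carrier: swing its red latch out of the way, draw each pressed plastic panel straight up out of the plywood cooling rack by its top edge and stand it fully down in a slot of its own in the metal carrier. When all panels are in, lay the keeper bar in the carrier's top seat, push it fully home under the hood at the far end, and swing the latch fully shut behind it so that it cannot slide out. Do not drop or topple a panel, and leave the finished hooks beside the carrier where they lie.

Things in the scene. Friction and masses are not known exactly. Their poses are not given: they have to be found in the camera images.
- panel_1_c (a point): marbled recycled-plastic panel, 7 mm thick (its x) x 100 wide (y) x 110 tall (z), 75 g; the point is its centre, 55 mm above its lower edge. Stands on edge in one of the rack's four slots, 45 mm of it showing above the cheeks; grip it across its thickness at the middle of the top edge. Absent in some starts (None).
- panel_2_c (a point): marbled recycled-plastic panel, 7 mm thick (its x) x 100 wide (y) x 110 tall (z), 75 g; the point is its centre, 55 mm above its lower edge. Stands on edge in one of the rack's four slots, 45 mm of it showing above the cheeks; grip it across its thickness at the middle of the top edge. Absent in some starts (None).
- panel_3_c (a point): marbled recycled-plastic panel, 7 mm thick (its x) x 100 wide (y) x 110 tall (z), 75 g; the point is its centre, 55 mm above its lower edge. Stands on edge in one of the rack's four slots, 45 mm of it showing above the cheeks; grip it across its thickness at the middle of the top edge. Absent in some starts (None).
- panel_4_c (a point): marbled recycled-plastic panel, 7 mm thick (its x) x 100 wide (y) x 110 tall (z), 75 g; the point is its centre, 55 mm above its lower edge. Stands on edge in one of the rack's four slots, 45 mm of it showing above the cheeks; grip it across its thickness at the middle of the top edge. Absent in some starts (None).
- cooling_rack: fixed plywood rack, 152 (x) x 130 (y) x 76 mm tall; origin: centre of underside. Four slots at x = -63, -21, +21, +63 mm; panels stand on its 12 mm base, their side edges in 10 mm wide upright grooves of the two cheeks (y = +-42 to +-63 mm, tops 76 mm above the bench).
- carrier: fixed metal carrier, 234 (x) x 124 (y) mm; origin: centre of underside; x runs from latch end to hood end. Three slots at x = -42, 0, +42 mm, each between round-topped pins (11 mm gap, at y = +-34, tops z = 68 mm), side rods at y = +-53 mm. A seated panel has its thickness along x, stands on the base plate at z = 12 mm and is centred at y = 0, its centre at z = 67 mm.
- keeper_seat (a point): point on the carrier where the underside of the keeper's middle lies when home (3.5 mm, 0, 124 mm in its frame; axes as the carrier). The keeper lies along x on two crossbars (x = -118 to -86 and +88 to +116 mm, tops z = 124 mm, 2 mm above the panels), between two guide pins at x = -92 mm, 41 mm apart, 140 mm high. It has 2.5 mm of play either way along x once latched.
- hood_mouth (a point): middle of the lower edge of the hood's opening, at (90, 0, 124) mm in the carrier's frame. Opening 41 mm wide, 13.5 mm high; the hood's top is at z = 143.5 mm; end stop 21 mm inside. Lower the keeper with its nose short of this mouth (20 to 40 mm short of home), then push it in along x.
- keeper_c (a point): loose aluminium keeper bar, 210 mm long (its x) x 36 wide x 10 thick; the last 30 mm at +x is a nose 28 wide with its tip bevelled underneath. On its middle a black grip block 60 long (x) x 26 wide (y) x 35 tall; 45 mm overall, 220 g. The point is the grip block's centre, 27.5 mm above the bar's underside. Lies on the bench, grip up. When home the point is 27.5 mm above keeper_seat.
- latch (a joint): the carrier's red latch, a flat bar 64 mm long on an upright pivot, rad: 0 = shut, pointing to the carrier's -y, behind the keeper's tail; opens towards the carrier's -x (clockwise from above) to 1.65; the keeper's lane is free from 1.3 on. Stays where left, about 2 N at the peg moves it. It shuts only when the keeper is home (it can push it the last few mm).
- latch_peg (a point): black upright peg on the latch, 14 mm diameter, 52 mm from the pivot; the point is the middle of its height (top 18 mm higher, red bar 17 mm lower).
- latch_hinge (a point): pivot axis of the latch, at (-110, +36, 124) mm in the carrier's frame; when shut (0) the peg lies from it towards the carrier's -y, when open (1.57) towards its -x.
- hook_1: finished moulded coat hook lying on the bench at the carrier's right, about 64 mm tall; a bystander, to be left where it is.
- hook_2: finished moulded coat hook lying on the bench at the carrier's right, about 64 mm tall; a bystander, to be left where it is.
- hook_3: finished moulded coat hook lying on the bench at the carrier's right, about 64 mm tall; a bystander, to be left where it is.

How it is judged (in metres and radians):
On the way, in this order (a step that is already met when the one before it is completed fails the run):
1. every panel that is there stands fully down in a slot of the carrier ((x of panel_1_c in the frame of carrier between -0.049 and -0.035 m or x of panel_1_c in the frame of carrier between -0.007 and 0.007 m or x of panel_1_c in the frame of carrier between 0.035 and 0.049 m) and y of panel_1_c in the frame of carrier between -0.008 and 0.008 m and z of each of panel_1_c, panel_2_c, panel_3_c, panel_4_c in the frame of carrier below 0.072 m and angle between each of panel_1_c, panel_2_c, panel_3_c, panel_4_c's own z axis and vertical below 0.14 rad and (x of panel_2_c in the frame of carrier between -0.049 and -0.035 m or x of panel_2_c in the frame of carrier between -0.007 and 0.007 m or x of panel_2_c in the frame of carrier between 0.035 and 0.049 m) and y of panel_2_c in the frame of carrier between -0.008 and 0.008 m and (x of panel_3_c in the frame of carrier between -0.049 and -0.035 m or x of panel_3_c in the frame of carrier between -0.007 and 0.007 m or x of panel_3_c in the frame of carrier between 0.035 and 0.049 m) and y of panel_3_c in the frame of carrier between -0.008 and 0.008 m and (x of panel_4_c in the frame of carrier between -0.049 and -0.035 m or x of panel_4_c in the frame of carrier between -0.007 and 0.007 m or x of panel_4_c in the frame of carrier between 0.035 and 0.049 m) and y of panel_4_c in the frame of carrier between -0.008 and 0.008 m), for 0.2 s.
2. the keeper bar is pushed fully home under the hood (x of keeper_c in the frame of carrier between -0.002 and 0.009 m and y of keeper_c in the frame of carrier between -0.008 and 0.008 m and z of keeper_c in the frame of carrier between 0.147 and 0.156 m and angle between the x axis of keeper_c and the x axis of carrier, either way round below 0.1 rad and angle between keeper_c's own z axis and vertical below 0.08 rad), for 0.2 s.
At the end, for the whole second after the job is handed in: Every panel present stands in a carrier slot (within 7 mm along x, 8 mm along y, bottomed within 5 mm, tilt under 0.14 rad); the keeper lies home on both crossbars (x -2 to +9 mm, y within 8 mm, z within 4.5 mm, axis within 0.1, tilt under 0.08 rad); the latch is shut (under 0.12 rad) (all of step 1 and all of step 2 and value of joint latch below 0.12 rad); the robot touches nothing.
It fails at once if a panel is dropped or toppled (tilted over 0.8 rad) (angle between any of panel_1_c, panel_2_c, panel_3_c, panel_4_c's own z axis and vertical above 0.8 rad).
It fails at once if a finished hook is pushed more than 30 mm (distance of any of hook_1, hook_2, hook_3 from where it was at the start of the episode above 0.03 m).
Of panel_1, panel_2, panel_3, panel_4 only 2 to 3 are there at a start; the rules pass over those that are not, and their reading is None.
At some moment in a run one of keeper may be knocked a few centimetres aside while the robot is not near it.
It also fails if it takes over 208 s, if anything falls off the work surface, if the arm or the gripper's body presses on something with over 40 N, if the wrist force passes 120 N, or if a joint passes its speed limit or range.

ROBOT

A 7-joint arm with a two-finger parallel gripper is mounted at the origin on the work surface; the furniture and walls round the work are solid. World frame = base frame: x ahead of the robot, y to its left, z up, the work surface at z = 0. Lengths are in m, angles in degrees, forces in N, time in s.
With the tool pointing down it reaches from about 0.425 to 0.875 m from the base axis. Payload 4.7 kg.
Tool frame: the origin (TCP) lies at the very end of the fingers, on their centre line; the grasp point (between the pads) lies env.tcp_to_grasp behind it (env.tcp_to_grasp is the distance from the TCP to the grasp point, in m); z points along the fingers, x is the direction in which the jaws open and shut, and the axes are right-handed (so a half turn about z gives the same grasp; the last joint's range is limited). The gripper opens to 87 mm and grips with 3 to 60 N. Pads are 19 mm wide; open, the fingers measure 117 mm over their backs; the gripper's body (75 mm by 190 mm) begins 51 mm behind the grasp point.
Start: joints at [-63.249, 18.392, -4.016, 83.108, 1.295, 78.541, -3.26], TCP at [0.284, 0.585, 0.223] pointing down, gripper open.
Joint ranges: [-163.93, 163.93], [-17.29, 119.83], [-79.2, 71.16], [3.27, 140.29], [-89.18, 269.18], [5.43, 117.66], [-154.24, 154.24]. Speed limits (degrees/s): [147.25, 147.25, 180, 180, 180, 180, 180].

INTERFACE

Orientations are given as [roll, pitch, yaw] about the fixed x, y, z axes, in that order (R = Rz(yaw) Ry(pitch) Rx(roll)).
In Python, from cell import env gives the robot as it stands. The module is installed in compiled form; this text tells all that it offers.
- The arm moves only by the tool send_rows, never from a script. Its argument "steps" is a list of rows, each a list of 3 entries, a list of its own where there are three numbers: the shift along the tool's x, y, z in m, then the turn, a rotation vector about the tool's x, y, z in rad, then the finger opening in m, from 0 to 0.087. A call has exactly 5 rows; each row is the pose to reach, as a shift and turn from the pose commanded when the call began, along the tool's axes at that moment; what a row does not reach only later rows make up. A row lasts 1/12 s, in which the tool goes at most 41.7 mm and 7.16 degrees, less where a joint would pass 70% of its speed; a pose out of reach is approached as far as the arm can. A call with a gripper value outside its range is refused whole. The fingers move at their own pace and stop on an object; "grip_force" is the grip in N (left out, the last holds). Time passes only in rows, so rows that repeat a pose let the fingers close, or fill a call up. It gives the time, the measured TCP pose, the force and the opening at its end, in the units of the state.
- env.get_obs(): the state, without advancing time (a new reading comes with each control period).
- env.read_camera(name): name is "side" or "top" or "wrist"; returns a dict with "pixels" (420x560x3 uint8, red, green, blue), "fx", "fy", "cx", "cy" (pixels), "position" and "rotation" of the camera in the world. Camera axes: x right, y up, looking along -z (the intrinsics and any distortion apply to the point x, -y, -z); pixel columns grow to the right and rows downward; lengths in m; the calibration is good to about 2 mm. The wrist camera is an equidistant fisheye: a pixel r from the principal point sees the ray r / f radians off the axis. A picture is of the moment at which its call begins. There is no depth.
- env.sign_off(): hands the job in, once; it reports no verdict.
The state is a dict: "time_s": time; "qpos": joint angles; "joint_velocities": joint speeds; "effort": joint torques, N m; "tool_pos": TCP position; "tool_rot": TCP orientation; "force": force on the tool from outside, world axes, zero at the start; "wrist_torque": the same for the moment, N m; "grip_width": finger opening in m.
Only numpy, scipy, OpenCV 4.12 (cv2) and the standard library are available. Lean on these libraries where they do the work, as an engineer would, in place of code of your own. Each camera call takes 0.05 s, during which the arm holds its last target.

## Working session

There is one attempt and no reset: what is moved stays moved. The work goes in short steps, Python scripts to look and compute and a tool call to move; the robot and the scene stay as the last step left them, time stands still between calls to the robot, and variables do not carry over. Pictures are saved under pics/ and viewed, and the job is handed in when it is done.

Besides the shell and the picture viewer there is one more tool, called after "Request:" as a command line: name --argument value ..., lists and objects as JSON in quotes. send_rows: Moves the arm, as the interface text tells. Its arguments: {"type":"object","properties":{"steps":{"type":"array"},"grip_force":{"type":"number"}},"required":["steps"]}

```bash
ls; mkdir -p pics; python3 - <<'E'
from cell import env
import cv2
o=env.get_obs(); print(o); print(env.tcp_to_grasp)
for n in ["side","top","wrist"]:
    c=env.read_camera(n); cv2.imwrite(f"pics/{n}0.png",c["pixels"][:,:,::-1]); print(n,{k:v for k,v in c.items() if k!="pixels"})
E
```

```text
pics
{'time_s': 0.0, 'qpos': array([-63.24843366,  18.43897165,  -4.01636418,  83.17499847,
         1.29580132,  78.53988339,  -3.2628135 ]), 'joint_velocities': array([-0.00221688,  0.06535508,  0.17065015, -0.1299472 , -0.00348025,
        0.01113063,  0.04437609]), 'effort': array([-8.55374419e-04, -4.91280127e+01, -4.04374329e-01, -3.12531495e+01,
       -6.39276300e-02,  4.36198991e-02,  1.83174243e-04]), 'tool_pos': array([0.28416871, 0.58398128, 0.22146178]), 'tool_rot': array([1.79993756e+02, 1.08562579e-01, 6.40563162e+01]), 'force': array([-0.35780794, -0.60295855, -0.12576634]), 'wrist_torque': array([-0.03048039,  0.01970753, -0.00470948]), 'grip_width': 0.0868614753884493}
0.0187
side {'fx': 428.885072802206, 'fy': 428.885072802206, 'cx': 286.7123124359117, 'cy': 214.4649017756353, 'position': array([0.50892095, 0.61507725, 0.7433236 ]), 'rotation': array([ 5.13598125e+01, -6.41319358e-05, -1.75747096e+02])}
top {'fx': 446.5032586028205, 'fy': 446.5032586028205, 'cx': 282.52464955804993, 'cy': 202.21004005780154, 'position': array([ 0.40847416, -0.14628653,  1.22375658]), 'rotation': array([  7.24666308,  -1.08688609, -89.5289944 ])}
wrist {'fx': 325.19226210127806, 'fy': 325.19226210127806, 'cx': 284.75039604234746, 'cy': 212.80854742084418, 'position': array([0.2161466 , 0.61705516, 0.38346427]), 'rotation': array([-16.0731515 ,   0.18497636,  64.0530401 ])}
```

View pics/side0.png

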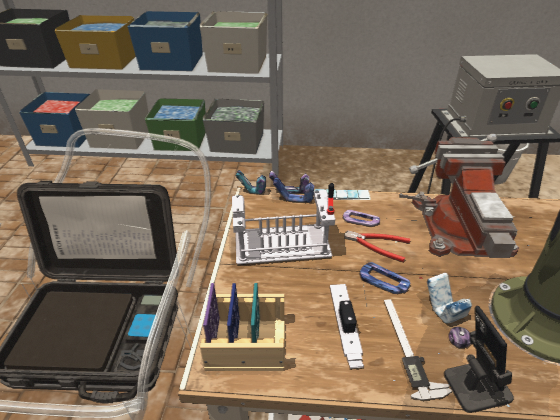

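View pics/top0.png

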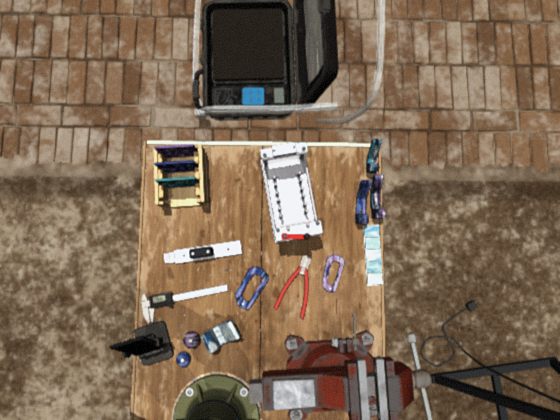

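View pics/wrist0.png

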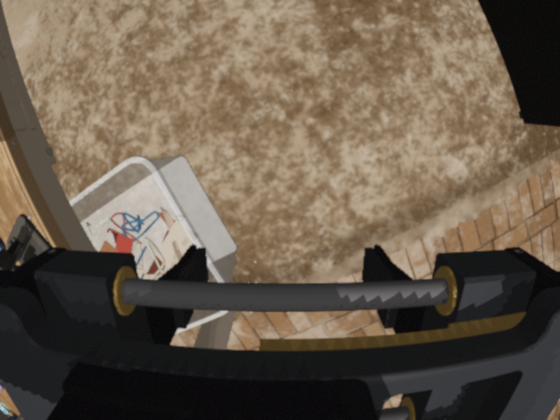

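```bash
cat > h.py <<'E'
import numpy as np, cv2
from scipy.spatial.transform import Rotation as R
from scipy.optimize import least_squares
def rot(r): return R.from_euler('xyz',r,degrees=True).as_matrix()
def proj(c,P,name):
    P=np.atleast_2d(P); p=(P-c["position"])@rot(c["rotation"])
    X,Y,Z=p[:,0],-p[:,1],-p[:,2]
    if name=="wrist":
        rr=np.hypot(X,Y); th=np.arctan2(rr,Z); k=th/np.maximum(rr,1e-9)
        return np.c_[c["cx"]+c["fx"]*k*X,c["cy"]+c["fy"]*k*Y]
    return np.c_[c["cx"]+c["fx"]*X/Z,c["cy"]+c["fy"]*Y/Z]
def ray(c,uv,name):
    u=(uv[0]-c["cx"])/c["fx"]; v=(uv[1]-c["cy"])/c["fy"]
    if name=="wrist":
        th=np.hypot(u,v); s=np.sin(th)/max(th,1e-9); d=np.array([u*s,-v*s,-np.cos(th)])
    else: d=np.array([u,-v,-1.])
    return rot(c["rotation"])@d
def atz(c,uv,name,z):
    d=ray(c,uv,name); return c["position"]+d*(z-c["position"][2])/d[2]
def tri(obs): # list of (cam,uv,name)
    A=np.zeros((3,3));b=np.zeros(3)
    for c,uv,n in obs:
        d=ray(c,uv,n); d/=np.linalg.norm(d); M=np.eye(3)-np.outer(d,d); A+=M; b+=M@c["position"]
    return np.linalg.solve(A,b)
def fit2d(model,obs,x0):
    # model pts in frame -> world by [x,y,yaw deg,(z)]; obs: list (cam,name,uv,modelpt)
    def f(x):
        Rz=rot([0,0,x[2]]); r=[]
        for c,n,uv,m in obs:
            P=Rz@np.array(m)+[x[0],x[1],x[3] if len(x)>3 else 0]
            r+=list(proj(c,P,n)[0]-uv)
        return np.array(r)
    s=least_squares(f,x0,loss='soft_l1'); return s.x,f(s.x).reshape(-1,2)
def crop(pix,box,s,fn):
    x0,y0,x1,y1=box; im=cv2.resize(pix[y0:y1,x0:x1,::-1],None,fx=s,fy=s,interpolation=cv2.INTER_CUBIC)
    for x in range((x0//10+1)*10,x1,10):
        cv2.line(im,(int((x-x0)*s),0),(int((x-x0)*s),8 if x%50 else 20),(0,255,255),1)
        if x%20==0: cv2.putText(im,str(x),(int((x-x0)*s)-10,20),0,.35,(0,255,255),1)
    for y in range((y0//10+1)*10,y1,10):
        cv2.line(im,(0,int((y-y0)*s)),(8,int((y-y0)*s)),(0,255,255),1)
        if y%20==0: cv2.putText(im,str(y),(10,int((y-y0)*s)+4),0,.35,(0,255,255),1)
    cv2.imwrite("pics/"+fn,im)
E
python3 - <<'E'
from h import *
import pickle
from cell import env
S=env.read_camera("side");T=env.read_camera("top")
pickle.dump((S,T),open("st0.pkl","wb"))
crop(S["pixels"],(195,275,295,375),6,"c_rack_s.png")
crop(S["pixels"],(220,165,350,270),6,"c_car_s.png")
crop(T["pixels"],(140,135,215,215),7,"c_rack_t.png")
crop(T["pixels"],(250,135,390,245),5,"c_car_t.png")
crop(T["pixels"],(155,230,255,275),8,"c_keep_t.png")
crop(S["pixels"],(320,275,380,375),6,"c_keep_s.png")
E
```

```text
(no output)
```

View pics/c_rack_s.png

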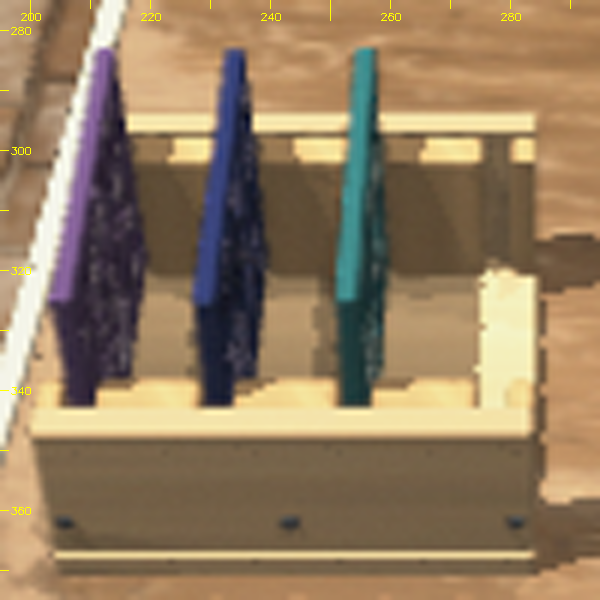

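View pics/c_car_s.png

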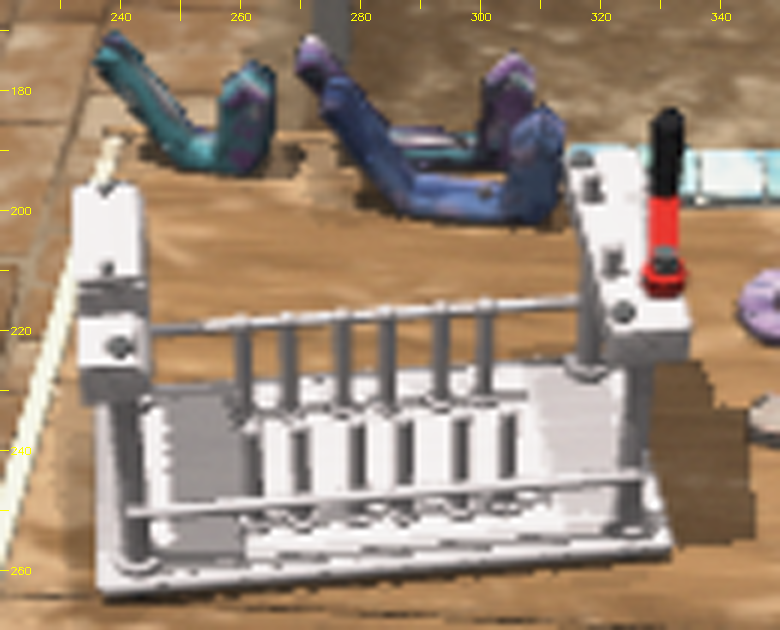

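View pics/c_rack_t.png

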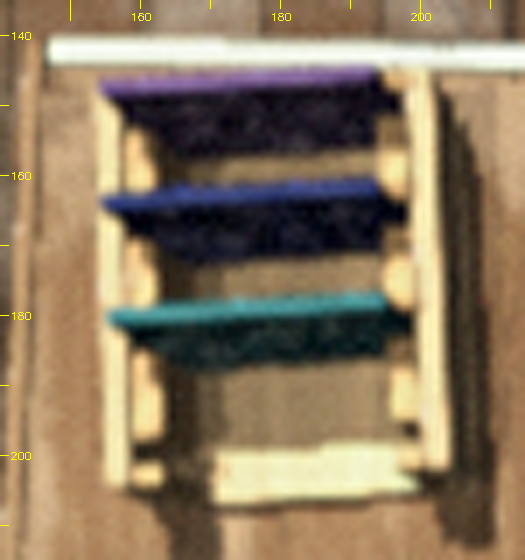

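View pics/c_car_t.png

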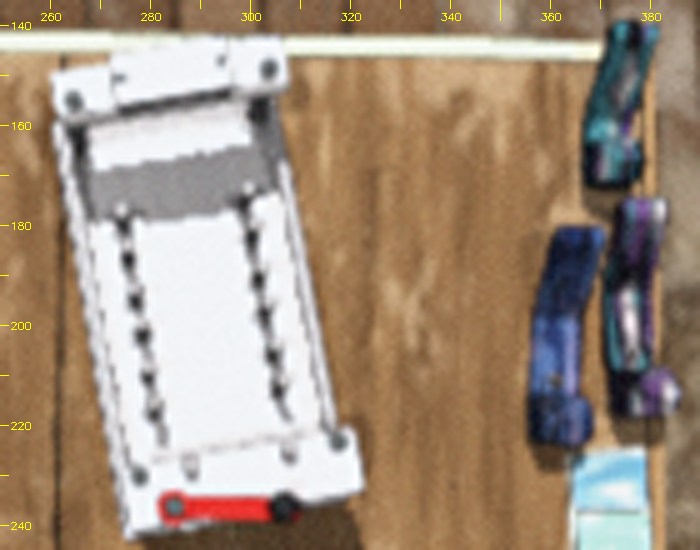

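View pics/c_keep_t.png

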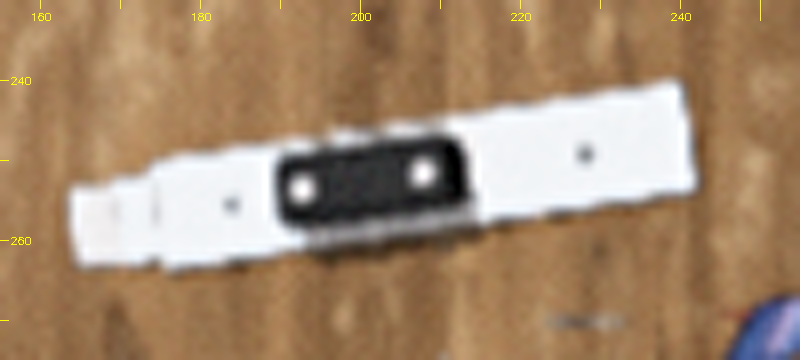

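View pics/c_keep_s.png

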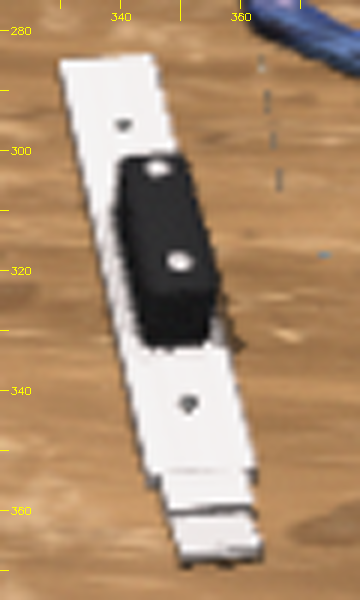

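```bash
python3 - <<'E'
from h import *
import pickle
np.set_printoptions(precision=4,suppress=True)
S,T=pickle.load(open("st0.pkl","rb"))
P={}
for n,tl,tr,sn,sf in [("pur",(155,147.5),(194.5,145),(206.3,323),(212.5,283.5)),("blu",(155.5,163.5),(195,161),(229,323.5),(234,283.5)),("teal",(156,180),(196,178),(253,323),(256.5,283.5))]:
    a=tri([(T,tl,"top"),(S,sn,"side")]);b=tri([(T,tr,"top"),(S,sf,"side")])
    print(n,a,b,np.linalg.norm(a-b),(a+b)/2,"yaw of y axis",np.degrees(np.arctan2(-(a-b)[0],(a-b)[1])))
# carrier
hb=tri([(T,(284.5,236.5),"top"),(S,(331,208.5),"side")]);pk=tri([(T,(306.5,236.5),"top"),(S,(331,184),"side")])
print("hinge",hb,"peg",pk,np.linalg.norm((hb-pk)[:2]))
obs=[(T,"top",(287.8,226.5),(-.092,.0205,.140)),(T,"top",(307.7,225.0),(-.092,-.0205,.140)),
(S,"side",(238,263),(.117,.062,0)),(S,"side",(331.5,257),(-.117,.062,0)),
(T,"top",(275,242),(-.117,.062,.0)),(T,"top",(284.5,236.5),(-.110,.036,.134)),(S,"side",(331,208.5),(-.110,.036,.134)),
(T,"top",(274.5,176),(.0505,.034,.068)),(T,"top",(299,173.5),(.0505,-.034,.068)),(T,"top",(282,222),(-.0505,.034,.068)),(T,"top",(306.5,218),(-.0505,-.034,.068))]
x,r=fit2d(None,obs,[.6,-.15,12]); print("carrier",x);print(r)
# keeper: block top two white screws, spaced?
a=tri([(T,(192.6,253.6),"top"),(S,(350,318.3),"side")]);b=tri([(T,(207.7,251.7),"top"),(S,(346,302.8),"side")])
print("keeper screws",a,b,(a+b)/2,np.degrees(np.arctan2((a-b)[1],(a-b)[0])))
E
```

```text
pur [0.6846 0.1558 0.1216] [0.6944 0.0582 0.1157] 0.09826906697860759 [0.6895 0.107  0.1187] yaw of y axis 5.706859451900084
blu [0.6444 0.1531 0.1205] [0.6527 0.0554 0.1162] 0.09808265995412103 [0.6486 0.1043 0.1183] yaw of y axis 4.89499117409936
teal [0.6022 0.1497 0.1215] [0.6092 0.0516 0.1156] 0.09850098432787516 [0.6057 0.1006 0.1185] yaw of y axis 4.106580981851418
hinge [ 0.464  -0.1714  0.1364] peg [ 0.4643 -0.2227  0.1693] 0.05131844348143349
carrier [ 0.5783 -0.1892  9.7714]
[[ 2.2804  1.2247]
 [-1.0097  0.0264]
 [-0.9056  1.943 ]
 [ 1.0874  1.3911]
 [-0.2385  0.748 ]
 [ 0.4306 -0.3019]
 [ 0.4522  0.6302]
 [ 0.6618  0.9662]
 [ 1.653  -0.5552]
 [-0.64   -7.2615]
 [ 0.6057 -7.4113]]
keeper screws [0.4217 0.0664 0.0448] [0.4276 0.0272 0.0445] [0.4247 0.0468 0.0446] 98.62719949042612
```

```bash
cat > plan.py <<'E'
import sys; from h import *
from cell import env
def plan(pos,yaw,n=None,frm=None):
    o=env.get_obs(); p=np.array(o["tool_pos"]); y0=o["tool_rot"][2]
    print("now",np.round(p,4),np.round(o["tool_rot"],2),"q",np.round(o["qpos"],1),"F",np.round(o["force"],1),"g",round(o["grip_width"],4),"t",round(o["time_s"],2))
    pos=np.array(pos); dy=(yaw-y0+180)%360-180
    d=np.linalg.norm(pos-p)
    if n is None: n=max(1,int(np.ceil(max(d/0.19,abs(dy)/34))))
    for k in range(n):
        ya=np.radians(y0+dy*k/n); w=(pos-p)/n
        print("call",k+1,"shift",np.round([w[0]*np.cos(ya)+w[1]*np.sin(ya), w[0]*np.sin(ya)-w[1]*np.cos(ya), -w[2]],4),"turn z",round(-np.radians(dy/n),4))
if __name__=="__main__":
    a=[float(v) for v in sys.argv[1:]]
    plan(a[:3],a[3],int(a[4]) if len(a)>4 else None)
E
python3 plan.py .60 .10 .32 5 3
```

```text
now [0.2843 0.5843 0.222 ] [1.800e+02 5.000e-02 6.406e+01] q [-63.2  18.4  -4.   83.1   1.3  78.5  -3.3] F [ 0.6 -0.4  0.3] g 0.0869 t 0.25
call 1 shift [-0.0991  0.1652 -0.0327] turn z 0.3436
call 2 shift [-0.0377  0.189  -0.0327] turn z 0.3436
call 3 shift [ 0.0282  0.1906 -0.0327] turn z 0.3436
```

Request:
send_rows --steps '[[[-0.02,0.033,-0.01],[0,0,0.07],0.087],[[-0.04,0.066,-0.02],[0,0,0.14],0.087],[[-0.06,0.099,-0.03],[0,0,0.21],0.087],[[-0.08,0.132,-0.033],[0,0,0.28],0.087],[[-0.099,0.165,-0.033],[0,0,0.344],0.087]]'

```text
time_s: 0.67
tool_pos: [0.3906, 0.422, 0.257]
tool_rot: [-180.0, -0.1, 44.2]
force: [1.1, -0.1, 0.3]
grip_width: 0.087
```

Request:
send_rows --steps '[[[-0.008,0.038,-0.01],[0,0,0.07],0.087],[[-0.015,0.076,-0.02],[0,0,0.14],0.087],[[-0.023,0.114,-0.03],[0,0,0.21],0.087],[[-0.03,0.152,-0.033],[0,0,0.28],0.087],[[-0.038,0.189,-0.033],[0,0,0.344],0.087]]'

```text
time_s: 1.08
tool_pos: [0.4958, 0.26, 0.29]
tool_rot: [-180.0, -0.2, 24.4]
force: [0.9, 0.7, 0.4]
grip_width: 0.0872
```

Request:
send_rows --steps '[[[0.008,0.038,-0.01],[0,0,0.07],0.087],[[0.015,0.076,-0.02],[0,0,0.14],0.087],[[0.02,0.114,-0.03],[0,0,0.21],0.087],[[0.026,0.16,-0.033],[0,0,0.29],0.087],[[0.028,0.19,-0.033],[0,0,0.344],0.087]]'

```text
time_s: 1.5
tool_pos: [0.6007, 0.0977, 0.3228]
tool_rot: [180.0, -0.2, 4.6]
force: [-0.1, -0.3, 0.4]
grip_width: 0.0872
```

```bash
python3 plan.py .55 -.17 .34 5 ; python3 - <<'E'
from h import *
import pickle
from cell import env
W=env.read_camera("wrist");pickle.dump(W,open("w1.pkl","wb"));cv2.imwrite("pics/w1.png",W["pixels"][:,:,::-1]);print(W["position"],W["rotation"])
E
```

```text
now [0.6007 0.0977 0.3228] [ 1.7998e+02 -1.5000e-01  4.6400e+00] q [-31.   11.9  23.2  80.9  -4.6  88.   -3.5] F [-0.1 -0.3  0.4] g 0.0872 t 1.5
call 1 shift [-0.0361  0.1314 -0.0086] turn z -0.0032
call 2 shift [-0.0365  0.1313 -0.0086] turn z -0.0032
[0.59438268 0.17311946 0.4846827 ] [-16.19044253  -0.06614284   4.63509057]
```

View pics/w1.png

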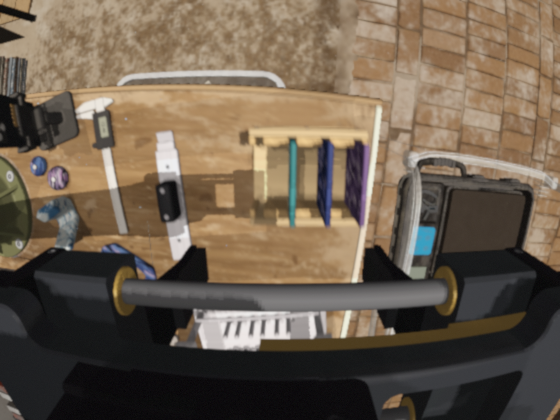

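```bash
python3 - <<'E'
from h import *
import pickle
W=pickle.load(open("w1.pkl","rb"))
crop(W["pixels"],(240,120,390,240),5,"w1r.png")
E
```

```text
(no output)
```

View pics/w1r.png

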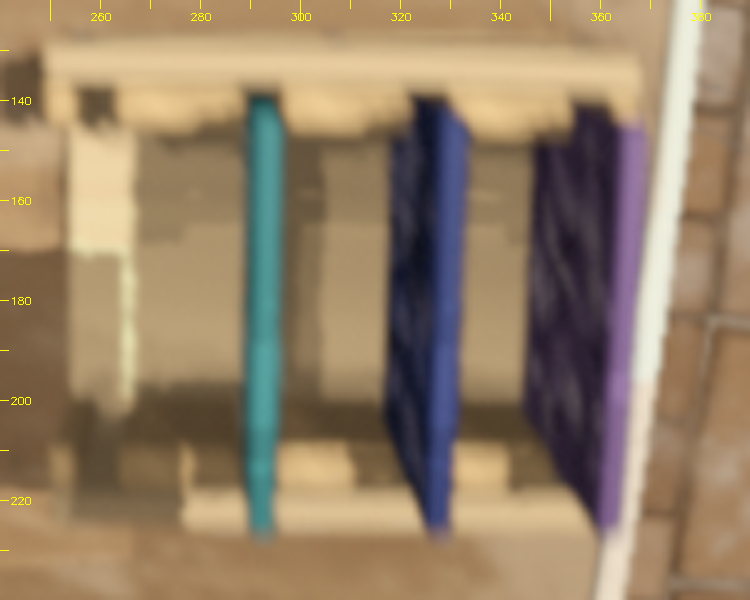

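Request:
send_rows --steps '[[[-0.007,0.026,-0.002],[0,0,0],0.087],[[-0.014,0.052,-0.004],[0,0,0],0.087],[[-0.021,0.078,-0.006],[0,0,0],0.087],[[-0.029,0.105,-0.008],[0,0,0],0.087],[[-0.036,0.131,-0.009],[0,0,0],0.087]]'

```text
time_s: 1.97
tool_pos: [0.5739, -0.0342, 0.3307]
tool_rot: [-180.0, -0.0, 4.9]
force: [0.3, 0.2, 0.5]
grip_width: 0.0869
```

Request:
send_rows --steps '[[[-0.007,0.03,-0.002],[0,0,0],0.087],[[-0.014,0.06,-0.004],[0,0,0],0.087],[[-0.021,0.09,-0.006],[0,0,0],0.087],[[-0.029,0.125,-0.008],[0,0,0],0.087],[[-0.036,0.16,-0.009],[0,0,0],0.087]]'

```text
time_s: 2.38
tool_pos: [0.5519, -0.1964, 0.3399]
tool_rot: [-180.0, -0.0, 5.0]
force: [1.3, -1.4, -0.7]
grip_width: 0.0868
```

```bash
python3 plan.py .464 -.22 .25 10 ; python3 - <<'E'
from h import *
import pickle
from cell import env
W=env.read_camera("wrist");pickle.dump(W,open("w2.pkl","wb"));cv2.imwrite("pics/w2.png",W["pixels"][:,:,::-1]);print(W["position"],W["rotation"])
E
```

```text
now [ 0.5519 -0.1964  0.3399] [-1.7997e+02 -4.0000e-02  5.0200e+00] q [-12.8   9.5  34.7  82.6  -5.4  89.6  26.5] F [ 1.3 -1.4 -0.7] g 0.0868 t 2.38
call 1 shift [-0.0896  0.0158  0.0899] turn z -0.087
[ 0.54542809 -0.12118136  0.50184146] [-16.13447494   0.04141951   5.01407402]
```

View pics/w2.png

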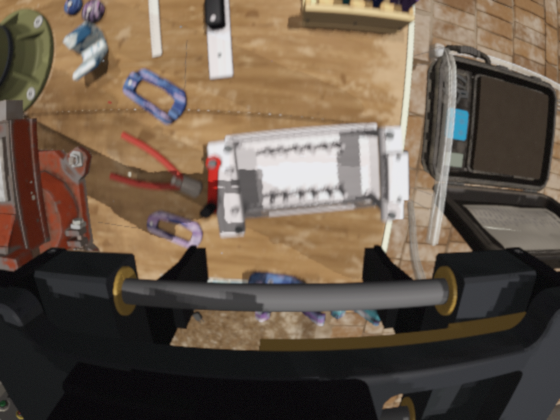

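```bash
python3 - <<'E'
from h import *
import pickle
np.set_printoptions(precision=4,suppress=True)
W=pickle.load(open("w2.pkl","rb"))
crop(W["pixels"],(195,110,325,245),6,"w2a.png")
crop(W["pixels"],(295,110,425,235),6,"w2b.png")
W=pickle.load(open("w1.pkl","rb"))
for n,a,b in [("teal",(293,139.5),(292.3,227)),("blue",(326,139.5),(327.2,226)),("pur",(366.5,145),(361.5,226.5))]:
    A=atz(W,a,"wrist",.122);B=atz(W,b,"wrist",.122);print(n,A,B,np.linalg.norm(A-B),(A+B)/2,np.degrees(np.arctan2(-(A-B)[0],(A-B)[1])))
E
```

```text
teal [0.6056 0.1532 0.122 ] [0.6136 0.0516 0.122 ] 0.10197240876313532 [0.6096 0.1024 0.122 ] 4.493381696364098
blue [0.6422 0.1566 0.122 ] [0.6547 0.056  0.122 ] 0.10134549463032295 [0.6484 0.1063 0.122 ] 7.0535216093200175
pur [0.6892 0.1554 0.122 ] [0.6964 0.0586 0.122 ] 0.09714786778043925 [0.6928 0.107  0.122 ] 4.268719544448458
```

View pics/w2a.png

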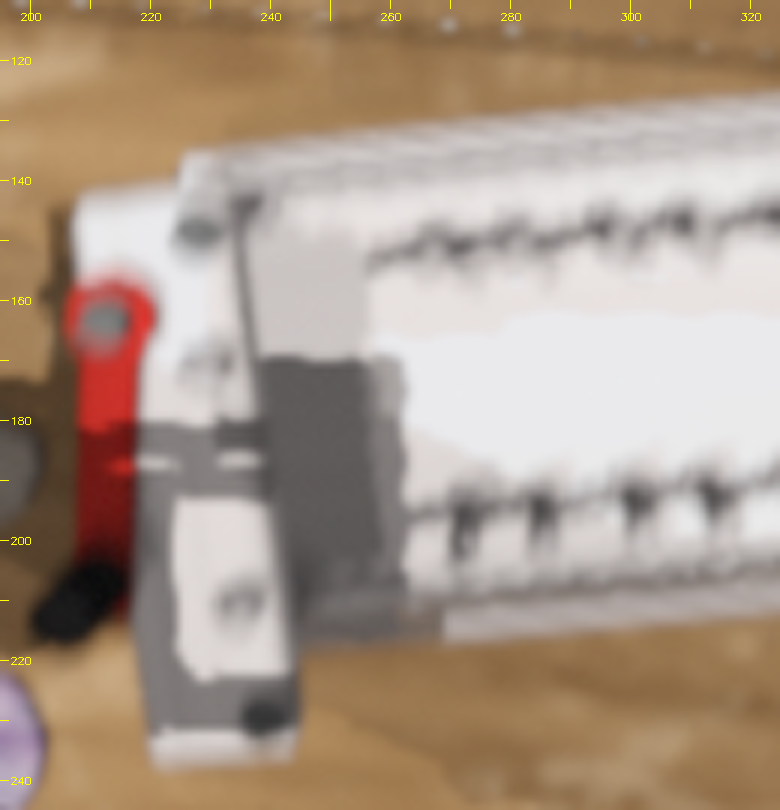

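View pics/w2b.png

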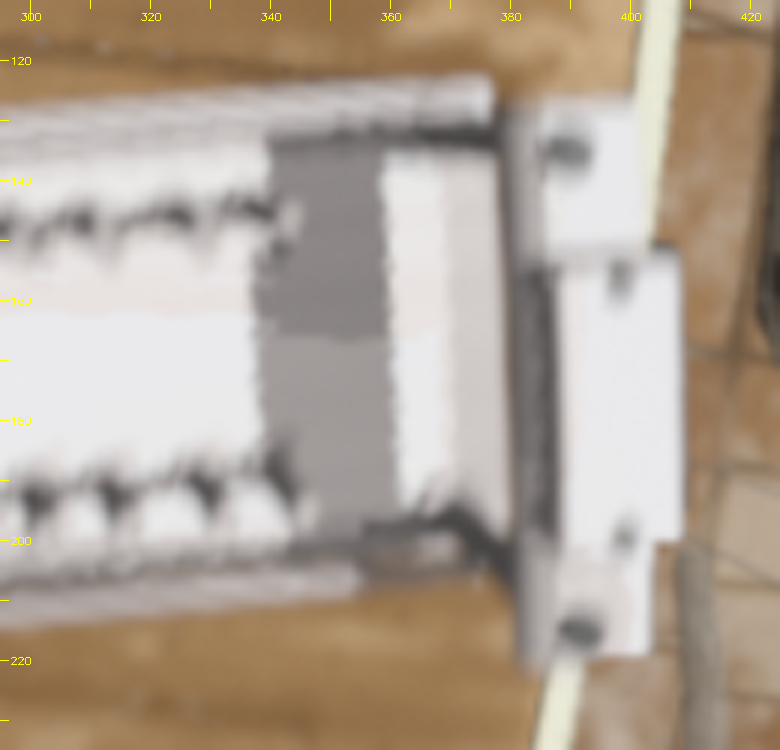

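```bash
python3 - <<'E'
from h import *
import pickle
np.set_printoptions(precision=4,suppress=True)
W=pickle.load(open("w2.pkl","rb"));S,T=pickle.load(open("st0.pkl","rb"))
for z in (.124,.128):
  print([atz(W,u,"wrist",z)[:2].round(4) for u in [(228,148.5),(239,229.5),(390,135),(392,215)]])
b=[atz(W,u,"wrist",.126)[:2] for u in [(228,148.5),(239,229.5),(390,135),(392,215)]]
for i,j in [(0,1),(2,3),(0,2),(1,3)]:
    d=b[j]-b[i];print(i,j,np.linalg.norm(d),np.degrees(np.arctan2(d[1],d[0])))
print("mean",np.mean(b,0))
obs=[(W,"wrist",(228,148.5),(-.102,.053,.126)),(W,"wrist",(239,229.5),(-.102,-.053,.126)),(W,"wrist",(390,135),(.102,.053,.126)),(W,"wrist",(392,215),(.102,-.053,.126)),
(W,"wrist",(212.5,163.5),(-.110,.036,.134)),
(T,"top",(284.5,236.5),(-.110,.036,.134)),
(T,"top",(278,230),(-.102,.053,.126)),(T,"top",(317.7,223),(-.102,-.053,.126)),(T,"top",(264.5,155),(.102,.053,.126)),(T,"top",(303.5,148.5),(.102,-.053,.126)),
(S,"side",(331,208.5),(-.110,.036,.134))]
x,r=fit2d(None,obs,[.6,-.15,12]); print("carrier",x);print(r)
for sub in ("wrist","top"):
    x,r=fit2d(None,[o for o in obs if o[1]==sub],[.6,-.15,12]); print(sub,x)
    print(r)
    for m in [(-.092,.0205,.14),(-.092,-.0205,.14),(.049,.034,.068),(.049,-.034,.068),(-.049,.034,.068),(-.049,-.034,.068)]:
        P=rot([0,0,x[2]])@np.array(m)+[x[0],x[1],0]; print(m,proj(W,P,"wrist"),proj(T,P,"top"))
E
```

```text
[array([ 0.4817, -0.1579]), array([ 0.5002, -0.2565]), array([ 0.6712, -0.1229]), array([ 0.6893, -0.2211])]
[array([ 0.4824, -0.1575]), array([ 0.5007, -0.255 ]), array([ 0.6699, -0.1229]), array([ 0.6878, -0.2201])]
0 1 0.09977277170630805 -79.38382087398368
2 3 0.0993223404217525 -79.5599431614702
0 2 0.1916840055090643 10.448148197713145
1 3 0.19137790570497978 10.582872782692016
mean [ 0.5854 -0.1892]
carrier [ 0.5811 -0.1889 11.0786]
[[-9.3625 -1.6072]
 [-7.5511  2.9647]
 [ 0.8933 -4.6042]
 [ 1.9523  0.7302]
 [ 0.0809 -0.63  ]
 [ 1.3987 -1.2876]
 [ 0.4115  3.4473]
 [ 2.9632  2.5748]
 [-0.9475 -1.4712]
 [ 1.4399 -2.3579]
 [-0.6038 -0.0377]]
wrist [ 0.5816 -0.19   10.9483]
[[-8.9435 -0.8608]
 [-7.3256  3.6644]
 [ 1.2658 -3.4512]
 [ 2.0612  1.7836]
 [ 0.4755  0.1134]]
(-0.092, 0.0205, 0.14) [[229.0038 175.7662]] [[291.223  226.4294]]
(-0.092, -0.0205, 0.14) [[233.9922 210.2804]] [[307.7625 223.3939]]
(0.049, 0.034, 0.068) [[341.0339 146.4683]] [[275.2474 176.6274]]
(0.049, -0.034, 0.068) [[344.3852 195.447 ]] [[300.6421 172.0931]]
(-0.049, 0.034, 0.068) [[268.2902 153.3864]] [[282.022  213.1283]]
(-0.049, -0.034, 0.068) [[273.9062 202.4118]] [[307.6581 208.4596]]
top [ 0.5793 -0.1863 10.9089]
[[ 0.1753 -0.5795]
 [-0.7989  4.1277]
 [ 1.7924  3.3757]
 [-1.8978 -0.8667]
 [ 0.5256 -1.6376]]
(-0.092, 0.0205, 0.14) [[227.2189 172.3433]] [[289.6574 227.3473]]
(-0.092, -0.0205, 0.14) [[232.1936 206.9901]] [[306.207  224.3207]]
(0.049, 0.034, 0.068) [[339.705  143.5681]] [[273.8299 177.4516]]
(0.049, -0.034, 0.068) [[343.1213 192.7036]] [[299.2388 172.9312]]
(-0.049, 0.034, 0.068) [[266.8307 150.4643]] [[280.5666 213.9765]]
(-0.049, -0.034, 0.068) [[272.4538 199.6316]] [[306.2174 209.3219]]
```

```bash
python3 - <<'E'
from h import *
import pickle
np.set_printoptions(precision=4,suppress=True)
W=pickle.load(open("w2.pkl","rb"));S,T=pickle.load(open("st0.pkl","rb"))
print(tri([(W,(205.5,211),"wrist"),(T,(306.5,236.5),"top"),(S,(331,184),"side")]),tri([(W,(205.5,211),"wrist"),(S,(331,184),"side")]))
print(tri([(W,(212,163.5),"wrist"),(T,(284.5,236.5),"top"),(S,(331,208.5),"side")]),tri([(W,(212,163.5),"wrist"),(S,(331,208.5),"side")]))
E
python3 plan.py .465 -.222 .20 55; python3 plan.py .465 -.222 .20 10
```

```text
[ 0.4653 -0.2231  0.1683] [ 0.4673 -0.2226  0.1695]
[ 0.4645 -0.1734  0.1348] [ 0.4651 -0.1757  0.1331]
now [ 0.5491 -0.2065  0.3402] [1.7965e+02 2.0000e-02 4.3400e+00] q [-12.5   9.5  35.2  82.5  -5.2  89.5  26.7] F [-2.9 -5.2  0.4] g 0.0872 t 2.43
call 1 shift [-0.0425  0.0046  0.0701] turn z -0.4421
call 2 shift [-0.0404 -0.0141  0.0701] turn z -0.4421
now [ 0.5491 -0.2065  0.3402] [1.7965e+02 2.0000e-02 4.3400e+00] q [-12.5   9.5  35.2  82.5  -5.2  89.5  26.7] F [-2.9 -5.2  0.4] g 0.0872 t 2.43
call 1 shift [-0.0851  0.0091  0.1402] turn z -0.0988
```

Request:
send_rows --steps '[[[-0.02,0.002,0.02],[0,0,-0.03],0.045],[[-0.045,0.005,0.05],[0,0,-0.06],0.045],[[-0.07,0.008,0.085],[0,0,-0.09],0.045],[[-0.082,0.009,0.115],[0,0,-0.099],0.045],[[-0.085,0.009,0.135],[0,0,-0.099],0.045]]'

```text
time_s: 2.85
tool_pos: [0.4645, -0.2119, 0.2016]
tool_rot: [-179.8, 0.2, 10.5]
force: [0.8, -0.2, -0.6]
grip_width: 0.0618
```

Request:
send_rows --steps '[[[0,0,0],[0,0,0],0.045],[[0,0,0],[0,0,0],0.045],[[0,0,0],[0,0,0],0.045],[[0,0,0],[0,0,0],0.045],[[0,0,0],[0,0,0],0.045]]'

```text
time_s: 3.27
tool_pos: [0.4699, -0.212, 0.2061]
tool_rot: [179.9, -0.1, 10.6]
force: [-0.4, -0.4, 0.5]
grip_width: 0.0456
```

```bash
python3 plan.py .4655 -.223 .146 10 ; python3 - <<'E'
from h import *
import pickle
from cell import env
W=env.read_camera("wrist");pickle.dump(W,open("w3.pkl","wb"));cv2.imwrite("pics/w3.png",W["pixels"][:,:,::-1]);print(W["position"],W["rotation"])
E
```

```text
now [ 0.4699 -0.212   0.2061] [ 1.7992e+02 -1.3000e-01  1.0640e+01] q [-12.5   1.8  34.8 104.6  -1.1  73.7  33.3] F [-0.4 -0.4  0.5] g 0.0456 t 3.27
call 1 shift [-0.0063  0.01    0.0601] turn z 0.0111
[ 0.45568452 -0.13755494  0.36791302] [-16.23302037  -0.04775095  10.63349669]
```

View pics/w3.png

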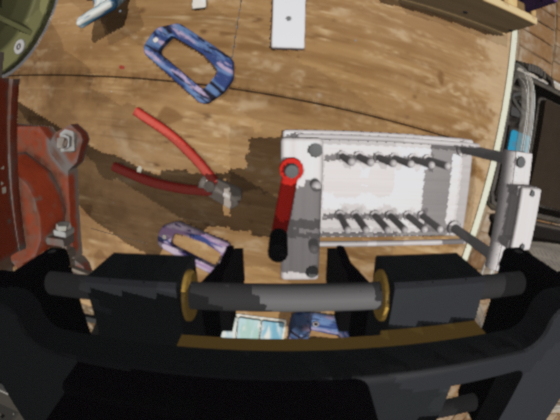

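```bash
python3 - <<'E'
from h import *
import pickle
np.set_printoptions(precision=4,suppress=True)
W=pickle.load(open("w3.pkl","rb"));S,T=pickle.load(open("st0.pkl","rb"));W2=pickle.load(open("w2.pkl","rb"))
crop(W["pixels"],(255,120,355,285),4.6,"w3a.png")
crop(W["pixels"],(310,120,470,270),5,"w3b.png")
print("peg",atz(W,(278,251),"wrist",.168),"hinge",atz(W,(291,169.5),"wrist",.134))
o=proj(W,np.array([.4655,-.223,.168]),"wrist");print(o)
E
```

```text
peg [ 0.4671 -0.2216  0.168 ] hinge [ 0.4669 -0.1715  0.134 ]
[[275.3321 252.4887]]
```

View pics/w3a.png

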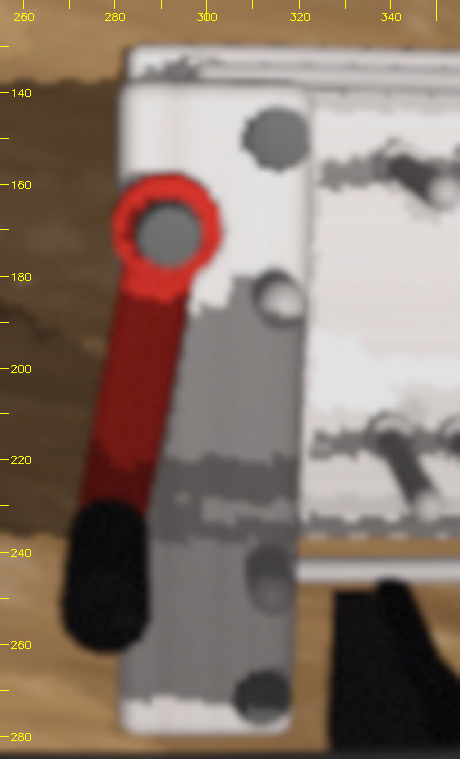

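View pics/w3b.png

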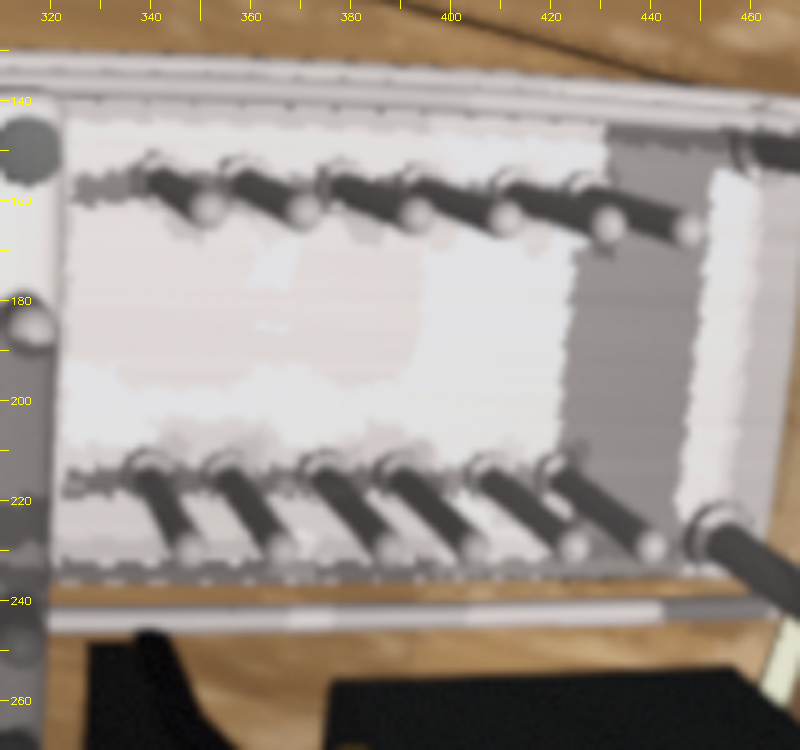

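```bash
python3 - <<'E'
from h import *
import pickle
np.set_printoptions(precision=4,suppress=True)
W=pickle.load(open("w3.pkl","rb"))
up=[(352,161.5),(371,162),(394,163),(412,163),(432,165),(448,165.5)];lo=[(348.5,229),(366.5,229),(388,230),(406,230),(425.5,229),(441,229)]
def obs(h,z):
    xs=[-.042-h,-.042+h,-h,h,.042-h,.042+h]
    return [(W,"wrist",u,(x,.034,z)) for u,x in zip(up,xs)]+[(W,"wrist",u,(x,-.034,z)) for u,x in zip(lo,xs)]
for z in (.064,.068):
  for h in (.0085,.009,.0095,.010):
    x,r=fit2d(None,obs(h,z),[.58,-.19,11]); print(z,h,x,np.abs(r).mean(),np.sqrt((r**2).mean()))
x,r=fit2d(None,obs(.009,.066),[.58,-.19,11]); print(x);print(r)
for nm,m in [("gp+",(-.092,.0205,.14)),("gp-",(-.092,-.0205,.14)),("hinge",(-.110,.036,.134)),("seatL",(-.118,.05,.124)),("seatR",(-.086,.05,.124))]:
    print(nm,proj(W,rot([0,0,x[2]])@np.array(m)+[x[0],x[1],0],"wrist"))
E
```

```text
0.064 0.0085 [ 0.5829 -0.1869 10.3031] 0.6670067171095688 0.8278135422433643
0.064 0.009 [ 0.5829 -0.1869 10.3404] 0.46412241470629806 0.5824366840681953
0.064 0.0095 [ 0.583  -0.1869 10.355 ] 0.3609951598479597 0.4484483159690281
0.064 0.01 [ 0.583  -0.1869 10.3439] 0.39822065616295416 0.5210795097358473
0.068 0.0085 [ 0.5813 -0.1863 10.3584] 0.6413166866072201 0.7438911659688476
0.068 0.009 [ 0.5814 -0.1863 10.3958] 0.4285880522227619 0.5005673394109946
0.068 0.0095 [ 0.5814 -0.1863 10.4007] 0.33183522200093424 0.40117331408962703
0.068 0.01 [ 0.5814 -0.1863 10.3765] 0.45469110985108446 0.5323246492864195
[ 0.5822 -0.1866 10.3654]
[[ 0.6094 -0.0679]
 [-0.1413 -0.0197]
 [ 0.3384 -0.1482]
 [-0.7859  0.5953]
 [ 0.6388 -0.317 ]
 [-0.1403  0.0554]
 [ 0.3431  0.5973]
 [-0.2624  0.5349]
 [ 0.6912 -0.5941]
 [-1.1093 -0.7215]
 [ 0.043   0.0736]
 [-0.7198 -0.1022]]
gp+ [[316.9079 191.8392]]
gp- [[315.1002 244.8948]]
hinge [[291.9427 169.0589]]
seatL [[281.1055 148.6335]]
seatR [[323.6946 149.1298]]
```

Request:
send_rows --steps '[[[-0.003,0.005,0],[0,0,0],0.045],[[-0.005,0.01,0.01],[0,0,0],0.045],[[-0.005,0.01,0.025],[0,0,0],0.045],[[-0.005,0.01,0.045],[0,0,0],0.045],[[-0.005,0.01,0.06],[0,0,0],0.045]]'

```text
time_s: 3.73
tool_pos: [0.4645, -0.2233, 0.1429]
tool_rot: [-180.0, 0.0, 10.5]
force: [-0.2, 0.8, -0.2]
grip_width: 0.045
```

Request:
send_rows --steps '[[[0,0,0],[0,0,0],0.03],[[0,0,0],[0,0,0],0.02],[[0,0,0],[0,0,0],0.01],[[0,0,0],[0,0,0],0.005],[[0,0,0],[0,0,0],0.005]]' --grip_force 10

```text
time_s: 4.15
tool_pos: [0.4661, -0.2229, 0.1456]
tool_rot: [180.0, -0.1, 10.6]
force: [-0.9, -0.0, -0.3]
grip_width: 0.0193
```

Request:
send_rows --steps '[[[0,0,0],[0,0,0],0.005],[[0,0,0],[0,0,0],0.005],[[0,0,0],[0,0,0],0.005],[[0,0,0],[0,0,0],0.005],[[0,0,0],[0,0,0],0.005]]'

```text
time_s: 4.57
tool_pos: [0.4661, -0.2228, 0.1453]
tool_rot: [180.0, -0.1, 10.6]
force: [1.3, -1.2, 3.8]
grip_width: 0.0136
```

```bash
python3 plan.py .4655 -.223 .146 10 ; python3 - <<'E'
from h import *
import pickle
from cell import env
W=env.read_camera("wrist");crop(W["pixels"],(220,100,420,320),3,"w4.png")
E
```

```text
now [ 0.4661 -0.2228  0.1453] [ 1.7996e+02 -1.1000e-01  1.0610e+01] q [-11.    5.3  35.7 108.9  -3.4  66.7  36.5] F [ 1.3 -1.2  3.8] g 0.0136 t 4.57
call 1 shift [-0.0007  0.0001 -0.0007] turn z 0.0106
```

View pics/w4.png

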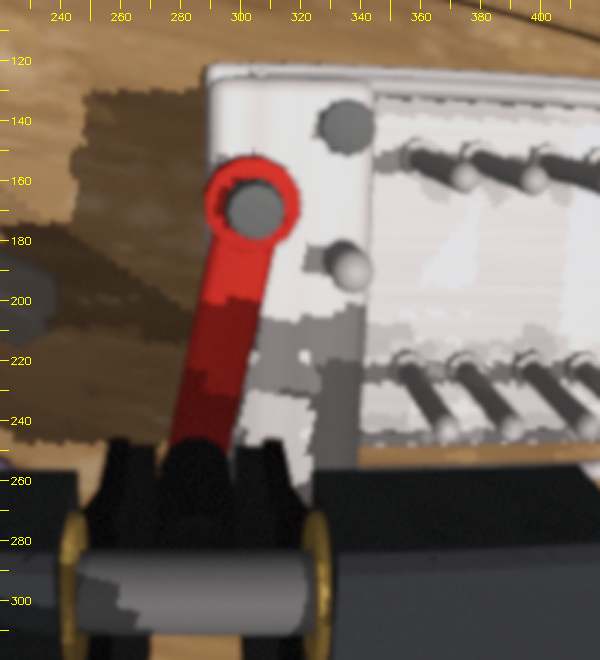

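Request:
send_rows --steps '[[[-0.0046,-0.0012,0],[0,0,0.092],0.005],[[-0.009,-0.0027,0],[0,0,0.183],0.005],[[-0.0134,-0.0047,0],[0,0,0.276],0.005],[[-0.0174,-0.0071,0],[0,0,0.367],0.005],[[-0.0213,-0.0098,0],[0,0,0.459],0.005]]'

```text
time_s: 5.03
tool_pos: [0.4434, -0.2171, 0.1453]
tool_rot: [-180.0, -0.1, -16.0]
force: [1.6, 0.2, 5.7]
grip_width: 0.0134
```

Request:
send_rows --steps '[[[-0.0046,-0.0012,0],[0,0,0.092],0.005],[[-0.009,-0.0027,0],[0,0,0.183],0.005],[[-0.0134,-0.0047,0],[0,0,0.276],0.005],[[-0.0174,-0.0071,0],[0,0,0.367],0.005],[[-0.0213,-0.0098,0],[0,0,0.459],0.005]]'

```text
time_s: 5.45
tool_pos: [0.4254, -0.202, 0.1453]
tool_rot: [-179.9, -0.1, -42.3]
force: [0.9, -0.5, 4.8]
grip_width: 0.0134
```

Request:
send_rows --steps '[[[-0.0046,-0.0012,0],[0,0,0.092],0.005],[[-0.009,-0.0027,0],[0,0,0.183],0.005],[[-0.0134,-0.0047,0],[0,0,0.276],0.005],[[-0.0174,-0.0071,0],[0,0,0.367],0.005],[[-0.0213,-0.0098,0],[0,0,0.459],0.005]]'

```text
time_s: 5.87
tool_pos: [0.4159, -0.1805, 0.1453]
tool_rot: [-179.9, -0.1, -68.6]
force: [0.4, -0.5, 4.6]
grip_width: 0.0131
```

Request:
send_rows --steps '[[[0,0,0],[0,0,0],0.01],[[0,0,0],[0,0,0],0.02],[[0,0,0],[0,0,0],0.03],[[0,0,0],[0,0,0],0.04],[[0,0,0],[0,0,0],0.045]]'

```text
time_s: 6.28
tool_pos: [0.4148, -0.1801, 0.144]
tool_rot: [179.9, 0.0, -68.3]
force: [-1.3, -0.1, 0.8]
grip_width: 0.0323
```

```bash
python3 plan.py .416 -.180 .25 5 2; python3 - <<'E'
from h import *
import pickle
from cell import env
W=env.read_camera("wrist");cv2.imwrite("pics/w5.png",W["pixels"][:,:,::-1])
E
```

```text
now [ 0.4148 -0.1801  0.144 ] [ 1.7993e+02  4.0000e-02 -6.8300e+01] q [-14.   -4.1  33.2 116.8   2.5  66.8 -50.2] F [-1.3 -0.1  0.8] g 0.0323 t 6.28
call 1 shift [ 0.0002 -0.0006 -0.053 ] turn z -0.6397
call 2 shift [ 0.0005 -0.0004 -0.053 ] turn z -0.6397
```

View pics/w5.png

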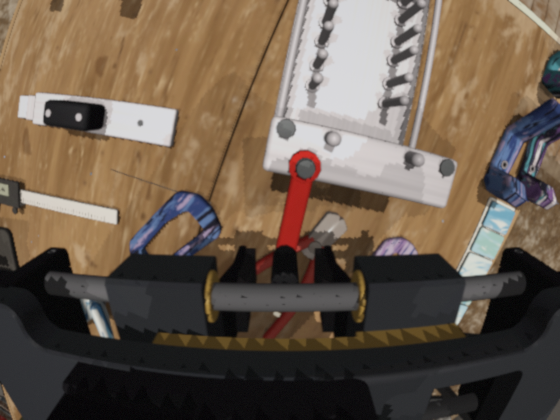

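Request:
send_rows --steps '[[[0,0,-0.02],[0,0,0],0.06],[[0,0,-0.045],[0,0,0],0.06],[[0,0,-0.07],[0,0,-0.06],0.06],[[0,0,-0.09],[0,0,-0.16],0.06],[[0,0,-0.11],[0,0,-0.27],0.06]]'

```text
time_s: 6.75
tool_pos: [0.4153, -0.1803, 0.2556]
tool_rot: [-180.0, 0.0, -52.6]
force: [-0.3, 0.4, 0.1]
grip_width: 0.059
```

```bash
python3 plan.py .65 .03 .27 4.5 2
```

```text
now [ 0.4153 -0.1803  0.2556] [-180.      0.    -52.56] q [-15.9  -9.4  32.4 107.7   5.1  80.4 -37.2] F [-0.3  0.4  0.1] g 0.059 t 6.75
call 1 shift [-0.0121 -0.1571 -0.0072] turn z -0.4979
call 2 shift [ 0.0644 -0.1438 -0.0072] turn z -0.4979
```

Request:
send_rows --steps '[[[-0.002,-0.031,-0.001],[0,0,-0.1],0.04],[[-0.005,-0.063,-0.003],[0,0,-0.2],0.04],[[-0.007,-0.094,-0.004],[0,0,-0.3],0.04],[[-0.01,-0.126,-0.006],[0,0,-0.4],0.04],[[-0.012,-0.157,-0.007],[0,0,-0.498],0.04]]'

```text
time_s: 7.17
tool_pos: [0.5343, -0.0743, 0.2614]
tool_rot: [-180.0, 0.0, -24.0]
force: [-0.8, -0.1, 0.2]
grip_width: 0.0413
```

Request:
send_rows --steps '[[[0.014,-0.031,-0.001],[0,0,-0.11],0.04],[[0.029,-0.063,-0.003],[0,0,-0.22],0.04],[[0.042,-0.094,-0.004],[0,0,-0.33],0.04],[[0.056,-0.126,-0.006],[0,0,-0.43],0.04],[[0.064,-0.144,-0.007],[0,0,-0.498],0.04]]'

```text
time_s: 7.58
tool_pos: [0.6527, 0.0335, 0.2672]
tool_rot: [-179.9, 0.0, 4.7]
force: [0.3, 0.7, -0.5]
grip_width: 0.0402
```

Request:
send_rows --steps '[[[0,0,0],[0,0,0],0.04],[[0,0,0],[0,0,0],0.04],[[0,0,0],[0,0,0],0.04],[[0,0,0],[0,0,0],0.04],[[0,0,0],[0,0,0],0.04]]'

```text
time_s: 8.0
tool_pos: [0.6503, 0.0277, 0.269]
tool_rot: [-180.0, -0.0, 4.1]
force: [0.0, 0.0, -0.6]
grip_width: 0.0402
```

```bash
python3 plan.py .69 .107 .16 4.5; python3 - <<'E'
from h import *
import pickle
from cell import env
W=env.read_camera("wrist");cv2.imwrite("pics/w6.png",W["pixels"][:,:,::-1]);pickle.dump(W,open("w6.pkl","wb"))
crop(W["pixels"],(200,80,400,240),4,"w6a.png")
E
```

```text
now [0.6503 0.0277 0.269 ] [-1.8e+02 -2.0e-02  4.1e+00] q [-23.4  18.2  24.3  79.8  -7.4  83.5   4.7] F [ 0.   0.  -0.6] g 0.0402 t 8.0
call 1 shift [ 0.0453 -0.0763  0.109 ] turn z -0.007
```

View pics/w6a.png

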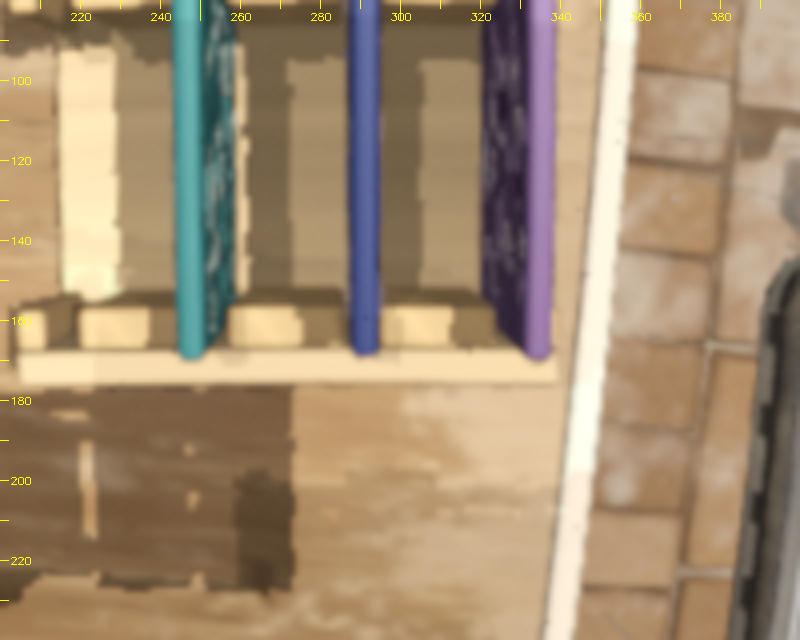

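```bash
python3 - <<'E'
from h import *
import pickle
np.set_printoptions(precision=4,suppress=True)
W=pickle.load(open("w6.pkl","rb"))
crop(W["pixels"],(190,10,380,180),4.2,"w6b.png")
E
```

```text
(no output)
```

View pics/w6b.png

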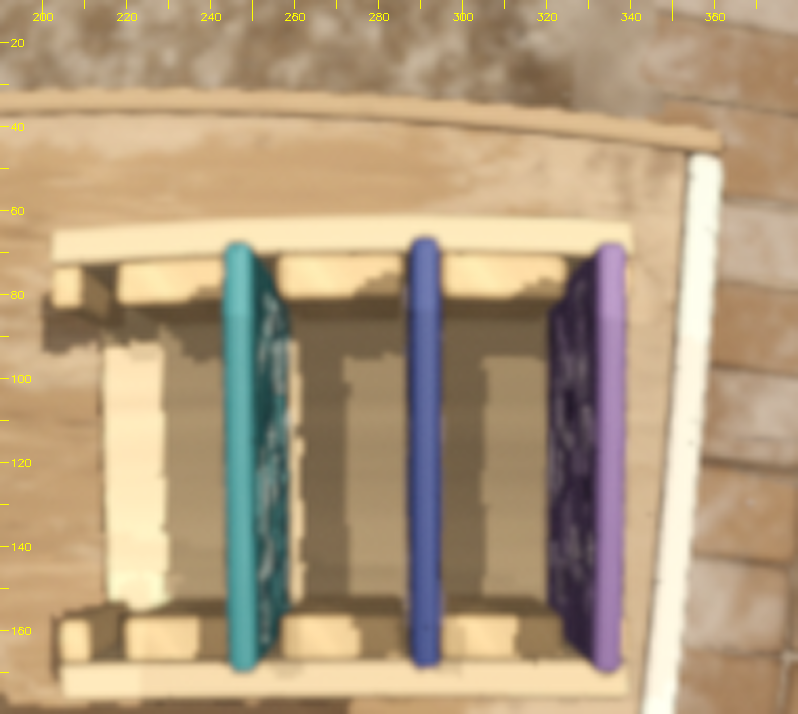

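```bash
python3 - <<'E'
from h import *
import pickle
np.set_printoptions(precision=4,suppress=True)
W=pickle.load(open("w6.pkl","rb"))
for n,a,b in [("teal",(246.8,68),(247.8,169)),("blue",(291.2,66.5),(291.2,168)),("pur",(335.5,68),(334.3,169))]:
    A=atz(W,a,"wrist",.1215);B=atz(W,b,"wrist",.1215);print(n,A,B,np.linalg.norm(A-B),(A+B)/2,np.degrees(np.arctan2(-(A-B)[0],(A-B)[1])))
E
python3 plan.py .6925 .106 .165 4.4
```

```text
teal [0.6056 0.152  0.1215] [0.6125 0.0549 0.1215] 0.09733488057465457 [0.6091 0.1034 0.1215] 4.075749861986164
blue [0.647  0.1558 0.1215] [0.6541 0.0586 0.1215] 0.09739083133958301 [0.6506 0.1072 0.1215] 4.191078284513968
pur [0.6886 0.1584 0.1215] [0.6958 0.061  0.1215] 0.09765231258593324 [0.6922 0.1097 0.1215] 4.192037105553349
now [0.6504 0.028  0.2691] [-1.7999e+02 -3.0000e-02  4.1300e+00] q [-23.5  18.2  24.3  79.8  -7.4  83.5   4.7] F [-1.2  0.  -0.1] g 0.0401 t 8.05
call 1 shift [ 0.0476 -0.0747  0.1041] turn z -0.0048
```

Request:
send_rows --steps '[[[0.012,-0.02,0.01],[0,0,0],0.03],[[0.03,-0.05,0.03],[0,0,0],0.03],[[0.042,-0.068,0.06],[0,0,0],0.03],[[0.047,-0.077,0.085],[0,0,0],0.03],[[0.0473,-0.0773,0.1],[0,0,0],0.03]]'

```text
time_s: 8.47
tool_pos: [0.691, 0.1138, 0.1649]
tool_rot: [-179.9, 0.2, 4.5]
force: [-0.4, -0.1, -0.5]
grip_width: 0.0302
```

Request:
send_rows --steps '[[[0,0,0],[0,0,0],0.03],[[0,0,0],[0,0,0],0.03],[[0,0,0],[0,0,0],0.03],[[0,0,0],[0,0,0],0.03],[[0,0,0],[0,0,0],0.03]]'

```text
time_s: 8.88
tool_pos: [0.6933, 0.1091, 0.1708]
tool_rot: [-180.0, -0.2, 4.2]
force: [0.0, -0.1, 0.3]
grip_width: 0.0298
```

```bash
python3 plan.py .6922 .109 .093 4.2; python3 - <<'E'
from h import *
import pickle
from cell import env
W=env.read_camera("wrist");cv2.imwrite("pics/w7.png",W["pixels"][:,:,::-1]);pickle.dump(W,open("w7.pkl","wb"))
E
```

```text
now [0.6933 0.1091 0.1708] [-179.97   -0.19    4.17] q [-26.6  26.8  21.7  79.6 -10.   75.2  -0.3] F [ 0.  -0.1  0.3] g 0.0298 t 8.88
call 1 shift [-0.0011  0.      0.0778] turn z -0.0005
```

View pics/w7.png

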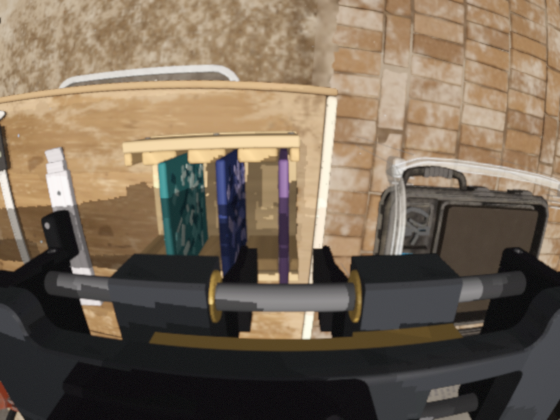

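Request:
send_rows --steps '[[[-0.001,0,0.015],[0,0,0],0.03],[[-0.001,0,0.032],[0,0,0],0.03],[[-0.001,0,0.05],[0,0,0],0.03],[[-0.001,0,0.067],[0,0,0],0.03],[[-0.001,0,0.078],[0,0,0],0.03]]'

```text
time_s: 9.35
tool_pos: [0.6908, 0.1095, 0.0895]
tool_rot: [-180.0, 0.1, 4.2]
force: [0.7, -0.1, -0.4]
grip_width: 0.0301
```

Request:
send_rows --steps '[[[0,0,0],[0,0,0],0.03],[[0,0,0],[0,0,0],0.03],[[0,0,0],[0,0,0],0.02],[[0,0,0],[0,0,0],0.01],[[0,0,0],[0,0,0],0.0]]' --grip_force 15

```text
time_s: 9.77
tool_pos: [0.6922, 0.1098, 0.092]
tool_rot: [-180.0, -0.1, 4.2]
force: [0.9, 0.1, -0.5]
grip_width: 0.0177
```

Request:
send_rows --steps '[[[0,0,0],[0,0,0],0.0],[[0,0,0],[0,0,0],0.0],[[0,0,0],[0,0,0],0.0],[[0,0,0],[0,0,0],0.0],[[0,0,0],[0,0,0],0.0]]'

```text
time_s: 10.18
tool_pos: [0.6919, 0.1098, 0.0913]
tool_rot: [-180.0, -0.1, 4.2]
force: [-0.4, -0.6, 3.4]
grip_width: 0.0068
```

Request:
send_rows --steps '[[[0,0,-0.01],[0,0,0],0.0],[[0,0,-0.03],[0,0,0],0.0],[[0,0,-0.055],[0,0,0],0.0],[[0,0,-0.085],[0,0,0],0.0],[[0,0,-0.115],[0,0,0],0.0]]' --grip_force 25

```text
time_s: 10.6
tool_pos: [0.6904, 0.1096, 0.2062]
tool_rot: [180.0, 0.1, 4.2]
force: [0.2, -0.0, 0.0]
grip_width: 0.0067
```

Request:
send_rows --steps '[[[0,0,-0.02],[0,0,0],0.0],[[0,0,-0.04],[0,0,0],0.0],[[0,0,-0.055],[0,0,0],0.0],[[0,0,-0.065],[0,0,0],0.0],[[0,0,-0.07],[0,0,0],0.0]]'

```text
time_s: 11.02
tool_pos: [0.6916, 0.1096, 0.2774]
tool_rot: [-180.0, -0.1, 4.2]
force: [-0.5, 0.4, -1.1]
grip_width: 0.0069
```

```bash
python3 plan.py .6233 -.175 .272 10.4 2; python3 - <<'E'
from h import *
import pickle
from cell import env
W=env.read_camera("wrist");cv2.imwrite("pics/w8.png",W["pixels"][:,:,::-1]);pickle.dump(W,open("w8.pkl","wb"))
E
```

```text
now [0.6916 0.1096 0.2774] [-1.7999e+02 -9.0000e-02  4.2300e+00] q [-26.6  24.4  22.5  70.8  -9.1  86.4  -1.1] F [-0.5  0.4 -1.1] g 0.0069 t 11.02
call 1 shift [-0.0445  0.1394  0.0027] turn z -0.0538
call 2 shift [-0.052   0.1368  0.0027] turn z -0.0538
```

View pics/w8.png

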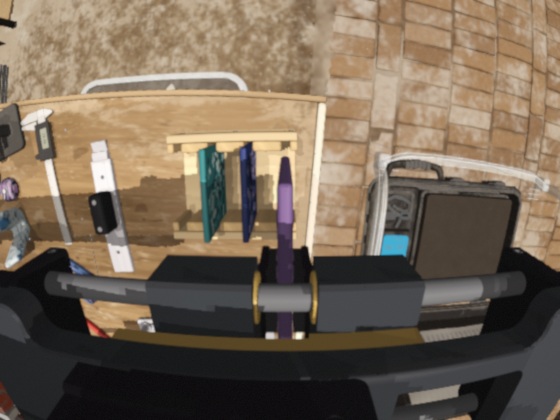

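```bash
python3 - <<'E'
from h import *
import pickle
np.set_printoptions(precision=4,suppress=True)
W=pickle.load(open("w8.pkl","rb"))
crop(W["pixels"],(255,140,315,260),5,"w8a.png")
P=np.array([.6916,.1096,.2774])
for uv in [(285.3,158.5),(285.3,157.5)]:
    q=atz(W,uv,"wrist",.2774+.0307)-P; print(q, "along tool: ", q[0]*np.cos(.0738)+q[1]*np.sin(.0738), -q[0]*np.sin(.0738)+q[1]*np.cos(.0738))
E
```

```text
[-0.0043  0.0603  0.0307] along tool:  0.0001854598832048207 0.060452730906168775
[-0.0043  0.0607  0.0307] along tool:  0.00018531874599079894 0.06086138156472093
```

View pics/w8a.png

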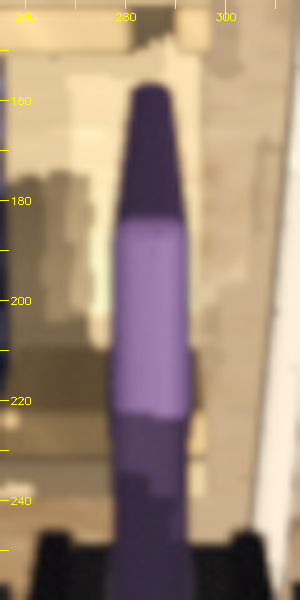

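Request:
send_rows --steps '[[[-0.005,0.015,0],[0,0,-0.01],0.0],[[-0.013,0.04,0.001],[0,0,-0.02],0.0],[[-0.023,0.072,0.002],[0,0,-0.03],0.0],[[-0.034,0.105,0.003],[0,0,-0.04],0.0],[[-0.0445,0.139,0.003],[0,0,-0.054],0.0]]'

```text
time_s: 11.48
tool_pos: [0.6559, -0.0329, 0.2707]
tool_rot: [-180.0, 0.2, 7.4]
force: [0.4, -0.5, -1.0]
grip_width: 0.0069
```

Request:
send_rows --steps '[[[-0.012,0.034,0],[0,0,-0.015],0.0],[[-0.023,0.065,0.001],[0,0,-0.03],0.0],[[-0.035,0.095,0.002],[0,0,-0.04],0.0],[[-0.045,0.122,0.003],[0,0,-0.05],0.0],[[-0.052,0.137,0.003],[0,0,-0.054],0.0]]'

```text
time_s: 11.9
tool_pos: [0.6207, -0.1795, 0.2681]
tool_rot: [179.9, 0.2, 10.2]
force: [-0.0, -0.3, -0.3]
grip_width: 0.0068
```

Request:
send_rows --steps '[[[0,0,0],[0,0,0],0.0],[[0,0,0],[0,0,0],0.0],[[0,0,0],[0,0,0],0.0],[[0,0,0],[0,0,0],0.0],[[0,0,0],[0,0,0],0.0]]'

```text
time_s: 12.32
tool_pos: [0.6237, -0.1727, 0.2691]
tool_rot: [-180.0, 0.0, 10.6]
force: [0.4, 0.2, -0.2]
grip_width: 0.007
```

```bash
python3 plan.py .6233 -.1789 .205 10.4; python3 - <<'E'
from h import *
import pickle
from cell import env
W=env.read_camera("wrist");cv2.imwrite("pics/w9.png",W["pixels"][:,:,::-1]);pickle.dump(W,open("w9.pkl","wb"))
E
```

```text
now [ 0.6237 -0.1727  0.2691] [-1.7995e+02  2.0000e-02  1.0590e+01] q [-8.7 18.1 28.3 80.4 -8.6 83.6 30. ] F [ 0.4  0.2 -0.2] g 0.007 t 12.32
call 1 shift [-0.0015  0.006   0.0641] turn z 0.0033
```

View pics/w9.png

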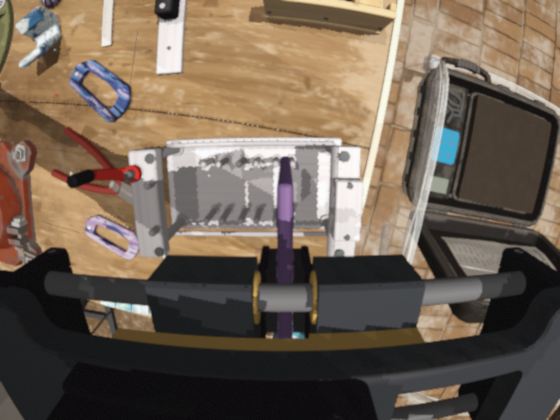

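```bash
python3 - <<'E'
from h import *
import pickle
np.set_printoptions(precision=4,suppress=True)
W=pickle.load(open("w8.pkl","rb"))
P=np.array([.6916,.1096,.2774]);a=np.radians(4.23)
for uv,dz in [((285.3,184),.0307),((285.3,157),-.0793)]:
    q=atz(W,uv,"wrist",.2774+dz)-P; print(q[0]*np.cos(a)+q[1]*np.sin(a), -q[0]*np.sin(a)+q[1]*np.cos(a))
W=pickle.load(open("w9.pkl","rb"))
crop(W["pixels"],(120,130,370,260),3.2,"w9a.png")
crop(W["pixels"],(180,135,340,255),5,"w9b.png")
E
```

```text
0.00019094948373842924 0.04991150315990857
0.00038936352764816235 0.04889032398440971
```

View pics/w9b.png

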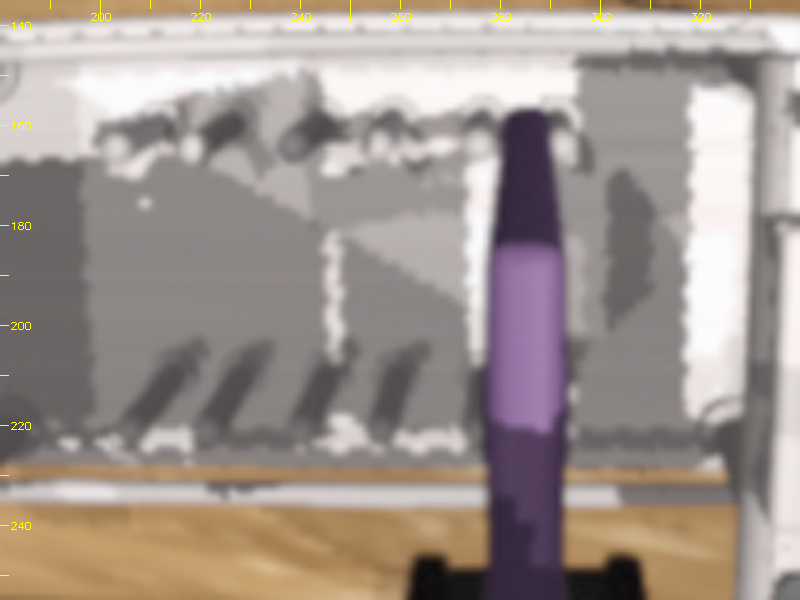

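```bash
python3 - <<'E'
from h import *
import pickle
np.set_printoptions(precision=4,suppress=True)
W=pickle.load(open("w3.pkl","rb"));V=pickle.load(open("w9.pkl","rb"))
up=[(352,161.5),(371,162),(394,163),(412,163),(432,165),(448,165.5)];lo=[(348.5,229),(366.5,229),(388,230),(406,230),(425.5,229),(441,229)]
u9=[(203.5,164),(218.5,164.5),(238.5,164),(256.5,163),(276,163),(293,164)]
h=.0094;z=.066
xs=[-.042-h,-.042+h,-h,h,.042-h,.042+h]
A=[(W,"wrist",u,(x,.034,z)) for u,x in zip(up,xs)]+[(W,"wrist",u,(x,-.034,z)) for u,x in zip(lo,xs)]
B=[(V,"wrist",u,(x,.034,z)) for u,x in zip(u9,xs)]
for o in (A,B,A+B):
    x,r=fit2d(None,o,[.58,-.19,10.4]); print(x); 
print(r)
c,s=np.cos(np.radians(x[2])),np.sin(np.radians(x[2]))
for X in (.042,0,-.042): print(X,x[0]+X*c,x[1]+X*s)
E
```

```text
[ 0.5822 -0.1866 10.3809]
[ 0.5826 -0.1865 10.4337]
[ 0.5823 -0.1866 10.3341]
[[ 0.3436 -0.1217]
 [ 0.3994 -0.0373]
 [ 0.0905 -0.1806]
 [-0.2898  0.6071]
 [ 0.4128 -0.3281]
 [ 0.3033  0.0932]
 [ 0.0549  0.5557]
 [ 0.2194  0.5004]
 [ 0.4205 -0.6123]
 [-0.6644 -0.7359]
 [-0.2065  0.0774]
 [-0.3196 -0.0972]
 [-0.3715  0.2711]
 [ 0.4474 -0.5189]
 [ 0.4052 -0.2728]
 [-1.1553  0.6112]
 [-0.1662  0.5837]
 [-0.5017 -0.3429]]
0.042 0.623588575716561 -0.17906009716285992
0 0.582269885326655 -0.18659440698281604
-0.042 0.540951194936749 -0.19412871680277216
```

Request:
send_rows --steps '[[[-0.001,0.004,0.01],[0,0,0.002],0.0],[[-0.0013,0.006,0.035],[0,0,0.003],0.0],[[-0.0013,0.006,0.065],[0,0,0.003],0.0],[[-0.0013,0.006,0.09],[0,0,0.003],0.0],[[-0.0013,0.006,0.105],[0,0,0.003],0.0]]'

```text
time_s: 12.78
tool_pos: [0.6212, -0.1802, 0.1605]
tool_rot: [-179.9, 0.2, 10.3]
force: [0.2, 0.1, -1.3]
grip_width: 0.0071
```

Request:
send_rows --steps '[[[0,0,0],[0,0,0],0.0],[[0,0,0],[0,0,0],0.0],[[0,0,0],[0,0,0],0.0],[[0,0,0],[0,0,0],0.0],[[0,0,0],[0,0,0],0.0]]'

```text
time_s: 13.2
tool_pos: [0.6239, -0.1812, 0.1662]
tool_rot: [179.9, -0.2, 10.3]
force: [0.6, 0.2, -1.2]
grip_width: 0.0068
```

```bash
python3 plan.py .6235 -.1787 .0915 10.4; python3 - <<'E'
from h import *
import pickle
from cell import env
W=env.read_camera("wrist");pickle.dump(W,open("w10.pkl","wb"));crop(W["pixels"],(180,100,380,260),4,"w10.png")
E
```

```text
now [ 0.6239 -0.1812  0.1662] [ 1.7995e+02 -1.5000e-01  1.0260e+01] q [ -7.8  21.2  27.7  88.6 -10.2  72.6  31.6] F [ 0.6  0.2 -1.2] g 0.0068 t 13.2
call 1 shift [ 0.0001 -0.0025  0.0747] turn z -0.0025
```

View pics/w10.png

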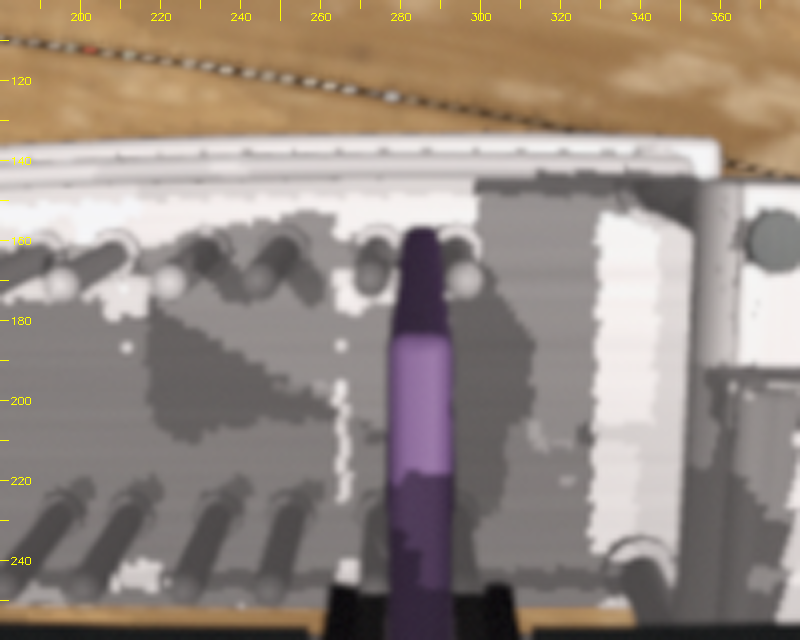

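Request:
send_rows --steps '[[[0,-0.002,0.003],[0,0,0],0.0],[[0,-0.0022,0.012],[0,0,0],0.0],[[0,-0.0022,0.022],[0,0,0],0.0],[[0,-0.0022,0.032],[0,0,0],0.0],[[0,-0.0022,0.04],[0,0,0],0.0]]'

```text
time_s: 13.67
tool_pos: [0.6217, -0.1784, 0.1225]
tool_rot: [-180.0, 0.1, 10.3]
force: [-0.2, -0.5, -1.2]
grip_width: 0.0069
```

```bash
python3 plan.py .6235 -.1787 .0915 10.4; python3 - <<'E'
from h import *
import pickle
from cell import env
W=env.read_camera("wrist");crop(W["pixels"],(200,100,360,260),4,"w11.png")
E
```

```text
now [ 0.6217 -0.1784  0.1225] [-1.7995e+02  1.1000e-01  1.0260e+01] q [ -7.6  23.   27.1  91.5 -11.1  68.3  32.1] F [-0.2 -0.5 -1.2] g 0.0069 t 13.67
call 1 shift [0.0017 0.0006 0.031 ] turn z -0.0025
```

View pics/w11.png

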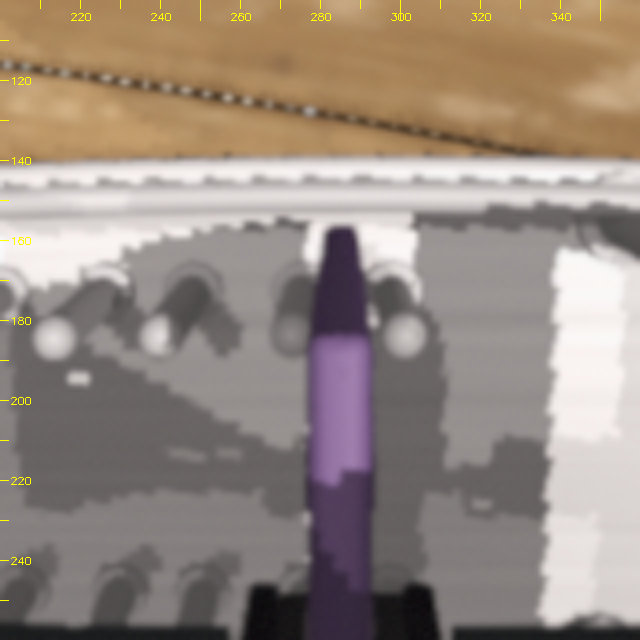

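Request:
send_rows --steps '[[[0,0,0.005],[0,0,0],0.0],[[0,0,0.012],[0,0,0],0.0],[[0,0,0.02],[0,0,0],0.0],[[0,0,0.028],[0,0,0],0.0],[[0,0,0.032],[0,0,0],0.0]]'

```text
time_s: 14.13
tool_pos: [0.6219, -0.1784, 0.0911]
tool_rot: [-180.0, 0.1, 10.3]
force: [-5.0, 2.7, 32.6]
grip_width: 0.0068
```

Request:
send_rows --steps '[[[0,0,0],[0,0,0],0.0],[[0,0,0],[0,0,0],0.0],[[0,0,0],[0,0,0],0.0],[[0,0,0],[0,0,0],0.0],[[0,0,0],[0,0,0],0.0]]'

```text
time_s: 14.55
tool_pos: [0.6227, -0.1787, 0.0927]
tool_rot: [180.0, -0.0, 10.3]
force: [-0.7, -0.7, -0.5]
grip_width: 0.0067
```

Request:
send_rows --steps '[[[0,0,0],[0,0,0],0.006],[[0,0,0],[0,0,0],0.01],[[0,0,0],[0,0,0],0.016],[[0,0,0],[0,0,0],0.022],[[0,0,0],[0,0,0],0.026]]'

```text
time_s: 14.97
tool_pos: [0.6227, -0.1787, 0.0927]
tool_rot: [180.0, -0.0, 10.3]
force: [-0.0, 0.2, -0.2]
grip_width: 0.0211
```

Request:
send_rows --steps '[[[0,0,0],[0,0,0],0.026],[[0,0,-0.01],[0,0,0],0.026],[[0,0,-0.03],[0,0,0],0.026],[[0,0,-0.06],[0,0,0],0.026],[[0,0,-0.095],[0,0,0],0.026]]'

```text
time_s: 15.38
tool_pos: [0.6214, -0.1783, 0.1876]
tool_rot: [-179.9, 0.2, 10.2]
force: [1.7, 0.1, 0.3]
grip_width: 0.0261
```

Request:
send_rows --steps '[[[0,0,-0.02],[0,0,0],0.03],[[0,0,-0.03],[0,0,0],0.03],[[0,0,-0.03],[0,0,0],0.03],[[0,0,-0.03],[0,0,0],0.03],[[0,0,-0.03],[0,0,0],0.03]]'

```text
time_s: 15.8
tool_pos: [0.6216, -0.1782, 0.2156]
tool_rot: [-179.9, 0.2, 10.3]
force: [-1.1, 0.3, -0.2]
grip_width: 0.03
```

```bash
python3 plan.py .6508 .1076 .17 4.2 2; python3 - <<'E'
from h import *
import pickle
from cell import env
W=env.read_camera("wrist");cv2.imwrite("pics/w12.png",W["pixels"][:,:,::-1])
E
```

```text
now [ 0.6216 -0.1782  0.2156] [-1.7993e+02  1.6000e-01  1.0260e+01] q [-8.3 19.4 28.1 85.  -9.2 78.  30.7] F [-1.1  0.3 -0.2] g 0.03 t 15.8
call 1 shift [ 0.0398 -0.138   0.0228] turn z 0.0529
call 2 shift [ 0.0325 -0.1399  0.0228] turn z 0.0529
```

View pics/w12.png

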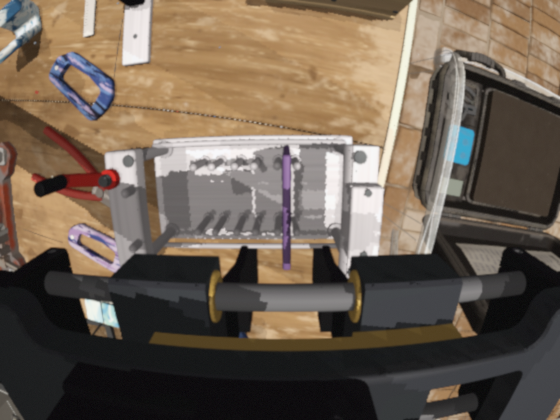

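Request:
send_rows --steps '[[[0.006,-0.02,0],[0,0,0.01],0.03],[[0.014,-0.048,0],[0,0,0.02],0.03],[[0.023,-0.08,0],[0,0,0.03],0.03],[[0.032,-0.11,0],[0,0,0.04],0.03],[[0.04,-0.138,0],[0,0,0.053],0.03]]'

```text
time_s: 16.27
tool_pos: [0.6365, -0.0335, 0.2156]
tool_rot: [-180.0, 0.2, 7.2]
force: [-0.1, 0.2, 0.7]
grip_width: 0.0299
```

Request:
send_rows --steps '[[[0.009,-0.038,0],[0,0,0.015],0.03],[[0.017,-0.072,0.01],[0,0,0.03],0.03],[[0.025,-0.105,0.02],[0,0,0.04],0.03],[[0.03,-0.13,0.03],[0,0,0.05],0.03],[[0.0325,-0.14,0.04],[0,0,0.053],0.03]]'

```text
time_s: 16.68
tool_pos: [0.6506, 0.1136, 0.1748]
tool_rot: [-179.9, 0.2, 4.6]
force: [0.6, 0.9, 0.2]
grip_width: 0.0297
```

Request:
send_rows --steps '[[[0,0,0],[0,0,0],0.03],[[0,0,0],[0,0,0],0.03],[[0,0,0],[0,0,0],0.03],[[0,0,0],[0,0,0],0.03],[[0,0,0],[0,0,0],0.03]]'

```text
time_s: 17.1
tool_pos: [0.6526, 0.1046, 0.1786]
tool_rot: [180.0, -0.1, 4.0]
force: [0.6, -0.1, 0.8]
grip_width: 0.0301
```

```bash
python3 plan.py .6506 .1075 .093 4.2; python3 - <<'E'
from h import *
import pickle
from cell import env
W=env.read_camera("wrist");cv2.imwrite("pics/w13.png",W["pixels"][:,:,::-1]);pickle.dump(W,open("w13.pkl","wb"))
S=env.read_camera("side");cv2.imwrite("pics/s13.png",S["pixels"][:,:,::-1]);crop(S["pixels"],(200,165,360,345),4,"s13c.png")
E
```

```text
now [0.6526 0.1046 0.1786] [ 1.7997e+02 -9.0000e-02  3.9900e+00] q [-28.   21.5  21.5  85.7  -8.   74.2  -1.7] F [ 0.6 -0.1  0.8] g 0.0301 t 17.1
call 1 shift [-0.0018 -0.0031  0.0856] turn z -0.0037
```

View pics/w13.png

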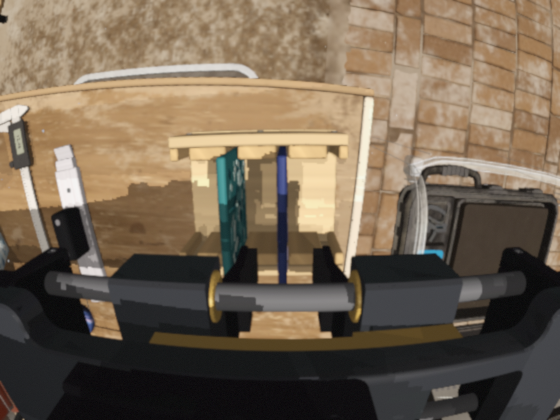

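View pics/s13c.png

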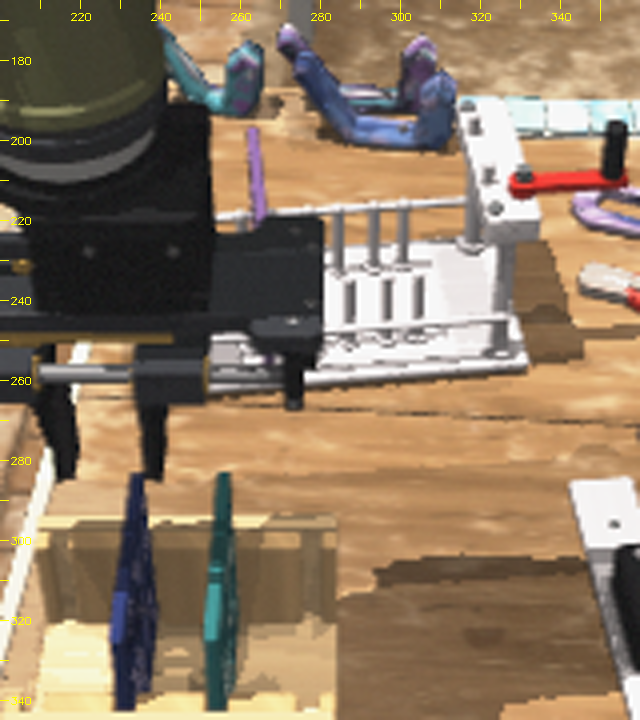

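Request:
send_rows --steps '[[[-0.0015,-0.003,0.015],[0,0,0],0.03],[[-0.0018,-0.003,0.035],[0,0,0],0.03],[[-0.0018,-0.003,0.055],[0,0,0],0.03],[[-0.0018,-0.003,0.074],[0,0,0],0.03],[[-0.0018,-0.003,0.085],[0,0,0],0.03]]'

```text
time_s: 17.62
tool_pos: [0.649, 0.1095, 0.0906]
tool_rot: [180.0, 0.1, 4.2]
force: [-0.6, 0.4, -0.5]
grip_width: 0.0301
```

Request:
send_rows --steps '[[[0,0,0],[0,0,0],0.03],[[0,0,0],[0,0,0],0.03],[[0,0,0],[0,0,0],0.02],[[0,0,0],[0,0,0],0.01],[[0,0,0],[0,0,0],0.0]]' --grip_force 15

```text
time_s: 18.03
tool_pos: [0.6509, 0.1102, 0.0941]
tool_rot: [-180.0, -0.1, 4.2]
force: [-0.1, 0.7, -0.4]
grip_width: 0.0174
```

Request:
send_rows --steps '[[[0,0,0],[0,0,0],0.0],[[0,0,0],[0,0,0],0.0],[[0,0,0],[0,0,0],0.0],[[0,0,0],[0,0,0],0.0],[[0,0,0],[0,0,0],0.0]]'

```text
time_s: 18.45
tool_pos: [0.6504, 0.1102, 0.0934]
tool_rot: [-180.0, -0.1, 4.2]
force: [-0.4, -0.3, 4.6]
grip_width: 0.0068
```

Request:
send_rows --steps '[[[0,0,-0.01],[0,0,0],0.0],[[0,0,-0.03],[0,0,0],0.0],[[0,0,-0.055],[0,0,0],0.0],[[0,0,-0.085],[0,0,0],0.0],[[0,0,-0.115],[0,0,0],0.0]]' --grip_force 25

```text
time_s: 18.87
tool_pos: [0.6492, 0.1099, 0.2083]
tool_rot: [180.0, 0.1, 4.2]
force: [1.5, 0.7, -0.2]
grip_width: 0.0068
```

Request:
send_rows --steps '[[[0,0,-0.02],[0,0,0],0.0],[[0,0,-0.04],[0,0,0],0.0],[[0,0,-0.055],[0,0,0],0.0],[[0,0,-0.065],[0,0,0],0.0],[[0,0,-0.07],[0,0,0],0.0]]'

```text
time_s: 19.28
tool_pos: [0.6504, 0.1101, 0.2793]
tool_rot: [-180.0, -0.1, 4.2]
force: [-0.2, 0.5, -1.4]
grip_width: 0.0065
```

```bash
python3 plan.py .5823 -.1866 .272 10.4 2; python3 - <<'E'
from h import *
import pickle
from cell import env
W=env.read_camera("wrist");pickle.dump(W,open("w14.pkl","wb"));crop(W["pixels"],(200,110,360,260),4,"w14.png")
E
```

```text
now [0.6504 0.1101 0.2793] [-1.7998e+02 -1.1000e-01  4.1800e+00] q [-28.5  19.   22.1  77.4  -7.   84.8  -2.8] F [-0.2  0.5 -1.4] g 0.0065 t 19.28
call 1 shift [-0.0448  0.1455  0.0036] turn z -0.0543
call 2 shift [-0.0526  0.1428  0.0036] turn z -0.0543
```

View pics/w14.png

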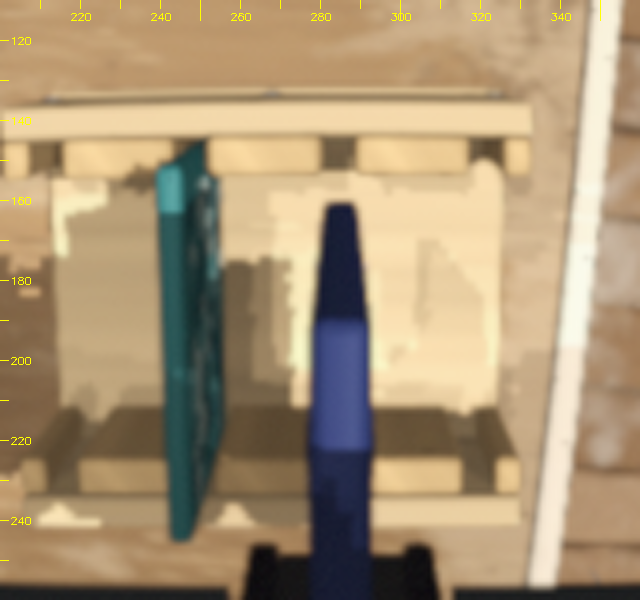

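```bash
python3 - <<'E'
from h import *
import pickle
W=pickle.load(open("w14.pkl","rb"))
P=np.array([.6504,.1101,.2793]);a=np.radians(4.18)
for uv,dz in [((285.3,189.5),.0286),((285.3,160.5),-.0814)]:
    q=atz(W,uv,"wrist",P[2]+dz)-P; print(q[0]*np.cos(a)+q[1]*np.sin(a), -q[0]*np.sin(a)+q[1]*np.cos(a))
E
```

```text
0.0001968160145811998 0.0470306807716402
0.00042725849764145606 0.04588913882405809
```

Request:
send_rows --steps '[[[-0.005,0.015,0],[0,0,-0.01],0.0],[[-0.013,0.042,0.001],[0,0,-0.02],0.0],[[-0.023,0.075,0.002],[0,0,-0.03],0.0],[[-0.034,0.11,0.003],[0,0,-0.04],0.0],[[-0.045,0.1455,0.003],[0,0,-0.054],0.0]]'

```text
time_s: 19.75
tool_pos: [0.6144, -0.0392, 0.2727]
tool_rot: [-180.0, 0.2, 7.4]
force: [0.8, -1.0, -0.2]
grip_width: 0.007
```

Request:
send_rows --steps '[[[-0.012,0.035,0],[0,0,-0.015],0.0],[[-0.024,0.067,0.001],[0,0,-0.03],0.0],[[-0.036,0.098,0.002],[0,0,-0.04],0.0],[[-0.047,0.125,0.003],[0,0,-0.05],0.0],[[-0.0525,0.14,0.003],[0,0,-0.054],0.0]]'

```text
time_s: 20.17
tool_pos: [0.5787, -0.1888, 0.2702]
tool_rot: [179.9, 0.2, 10.1]
force: [-0.7, -0.4, -1.4]
grip_width: 0.0067
```

Request:
send_rows --steps '[[[0,0,0.0],[0,0,0],0.0],[[0,0,0.02],[0,0,0],0.0],[[0,0,0.05],[0,0,0],0.0],[[0,0,0.075],[0,0,0],0.0],[[0,0,0.085],[0,0,0],0.0]]'

```text
time_s: 20.58
tool_pos: [0.5792, -0.1814, 0.1817]
tool_rot: [-179.8, 0.4, 10.5]
force: [-1.5, 0.9, -1.6]
grip_width: 0.0065
```

Request:
send_rows --steps '[[[0,0,0],[0,0,0],0.0],[[0,0,0],[0,0,0],0.0],[[0,0,0],[0,0,0],0.0],[[0,0,0],[0,0,0],0.0],[[0,0,0],[0,0,0],0.0]]'

```text
time_s: 21.0
tool_pos: [0.5823, -0.1841, 0.1882]
tool_rot: [180.0, -0.1, 10.4]
force: [-0.5, -0.6, -0.1]
grip_width: 0.0066
```

```bash
python3 plan.py .5818 -.1836 .095 10.4; python3 - <<'E'
from h import *
import pickle
from cell import env
W=env.read_camera("wrist");pickle.dump(W,open("w15.pkl","wb"));crop(W["pixels"],(190,110,370,260),4,"w15.png")
E
```

```text
now [ 0.5823 -0.1841  0.1882] [ 1.7995e+02 -1.5000e-01  1.0370e+01] q [-9.6 15.6 29.7 92.9 -8.  73.5 31.7] F [-0.5 -0.6 -0.1] g 0.0066 t 21.0
call 1 shift [-0.0004 -0.0006  0.0932] turn z -0.0005
```

View pics/w15.png

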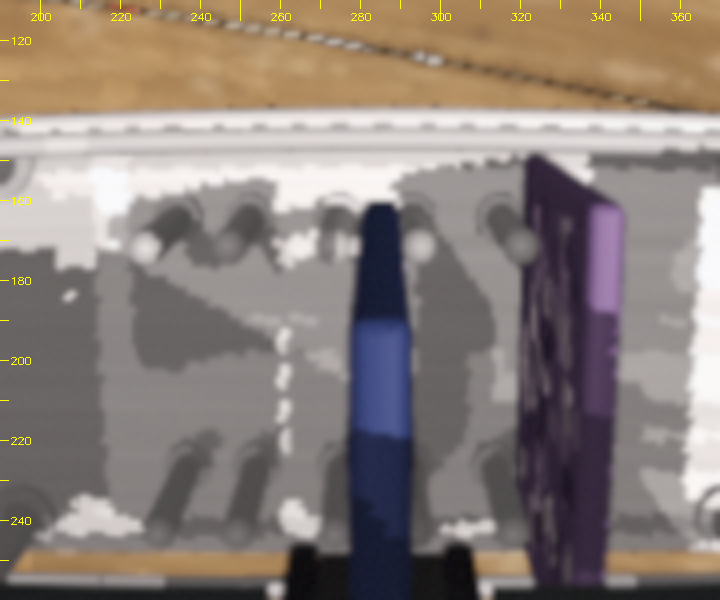

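Request:
send_rows --steps '[[[0,0,0.01],[0,0,0],0.0],[[0,0,0.025],[0,0,0],0.0],[[0,0,0.04],[0,0,0],0.0],[[0,0,0.055],[0,0,0],0.0],[[0,0,0.065],[0,0,0],0.0]]'

```text
time_s: 21.47
tool_pos: [0.5805, -0.1835, 0.1195]
tool_rot: [-180.0, 0.1, 10.4]
force: [-0.3, 1.2, -0.5]
grip_width: 0.0068
```

Request:
send_rows --steps '[[[0,0,0.007],[0,0,0],0.0],[[0,0,0.014],[0,0,0],0.0],[[0,0,0.02],[0,0,0],0.0],[[0,0,0.025],[0,0,0],0.0],[[0,0,0.028],[0,0,0],0.0]]'

```text
time_s: 21.88
tool_pos: [0.5814, -0.1838, 0.0933]
tool_rot: [-180.0, -0.0, 10.4]
force: [-1.5, 0.4, 28.1]
grip_width: 0.0067
```

Request:
send_rows --steps '[[[0,0,0],[0,0,0],0.0],[[0,0,0],[0,0,0],0.0],[[0,0,0],[0,0,0],0.0],[[0,0,0],[0,0,0],0.0],[[0,0,0],[0,0,0],0.0]]'

```text
time_s: 22.3
tool_pos: [0.5815, -0.1838, 0.0937]
tool_rot: [180.0, -0.0, 10.4]
force: [0.3, -0.9, -1.3]
grip_width: 0.0068
```

Bottomed. Release and retreat.

Request:
send_rows --steps '[[[0,0,0],[0,0,0],0.006],[[0,0,0],[0,0,0],0.01],[[0,0,0],[0,0,0],0.016],[[0,0,0],[0,0,0],0.022],[[0,0,0],[0,0,0],0.026]]'

```text
time_s: 22.72
tool_pos: [0.5815, -0.1838, 0.0937]
tool_rot: [180.0, -0.0, 10.4]
force: [-0.6, 0.4, 0.3]
grip_width: 0.0209
```

Request:
send_rows --steps '[[[0,0,0],[0,0,0],0.026],[[0,0,-0.01],[0,0,0],0.026],[[0,0,-0.03],[0,0,0],0.026],[[0,0,-0.06],[0,0,0],0.026],[[0,0,-0.095],[0,0,0],0.026]]'

```text
time_s: 23.13
tool_pos: [0.5802, -0.1835, 0.1887]
tool_rot: [-179.9, 0.2, 10.4]
force: [-0.4, 0.3, -0.4]
grip_width: 0.0259
```

```bash
python3 plan.py .6091 .1040 .18 4.2 2; python3 - <<'E'
from h import *
import pickle
from cell import env
W=env.read_camera("wrist");crop(W["pixels"],(100,110,380,280),2.8,"w16.png")
E
```

```text
now [ 0.5802 -0.1835  0.1887] [-1.7994e+02  1.7000e-01  1.0360e+01] q [-9.7 15.6 29.7 92.9 -7.9 73.9 31.7] F [-0.4  0.3 -0.4] g 0.0259 t 23.13
call 1 shift [ 0.0401 -0.1388  0.0044] turn z 0.0538
call 2 shift [ 0.0326 -0.1408  0.0044] turn z 0.0538
```

View pics/w16.png

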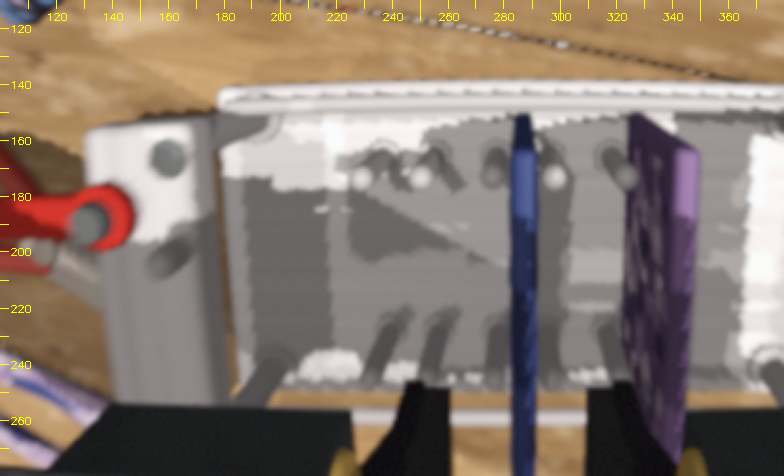

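Request:
send_rows --steps '[[[0.006,-0.02,-0.015],[0,0,0.01],0.03],[[0.014,-0.048,-0.025],[0,0,0.02],0.03],[[0.023,-0.08,-0.03],[0,0,0.03],0.03],[[0.032,-0.11,-0.03],[0,0,0.04],0.03],[[0.04,-0.139,-0.03],[0,0,0.054],0.03]]'

```text
time_s: 23.6
tool_pos: [0.5963, -0.0382, 0.2201]
tool_rot: [-180.0, -0.1, 7.2]
force: [-0.2, 0.2, -1.2]
grip_width: 0.0298
```

Request:
send_rows --steps '[[[0.009,-0.038,0],[0,0,0.015],0.03],[[0.017,-0.075,0.01],[0,0,0.03],0.03],[[0.025,-0.11,0.02],[0,0,0.04],0.03],[[0.031,-0.132,0.03],[0,0,0.05],0.03],[[0.0326,-0.1405,0.04],[0,0,0.054],0.03]]'

```text
time_s: 24.02
tool_pos: [0.6103, 0.1098, 0.1786]
tool_rot: [-179.8, -0.1, 4.6]
force: [1.1, 0.6, -0.4]
grip_width: 0.0302
```

Request:
send_rows --steps '[[[0,0,0],[0,0,0],0.03],[[0,0,0],[0,0,0],0.03],[[0,0,0],[0,0,0],0.03],[[0,0,0],[0,0,0],0.03],[[0,0,0],[0,0,0],0.03]]'

```text
time_s: 24.43
tool_pos: [0.6109, 0.1014, 0.1796]
tool_rot: [180.0, -0.1, 4.0]
force: [-0.6, 0.4, -0.4]
grip_width: 0.0298
```

```bash
python3 plan.py .6091 .1034 .093 4.2; python3 - <<'E'
from h import *
import pickle
from cell import env
W=env.read_camera("wrist");crop(W["pixels"],(150,110,380,300),3,"w17.png")
E
```

```text
now [0.6109 0.1014 0.1796] [ 1.7999e+02 -9.0000e-02  4.0100e+00] q [-29.4  16.3  21.2  92.   -6.1  72.8  -3.2] F [-0.6  0.4 -0.4] g 0.0298 t 24.43
call 1 shift [-0.0016 -0.0021  0.0866] turn z -0.0034
```

View pics/w17.png

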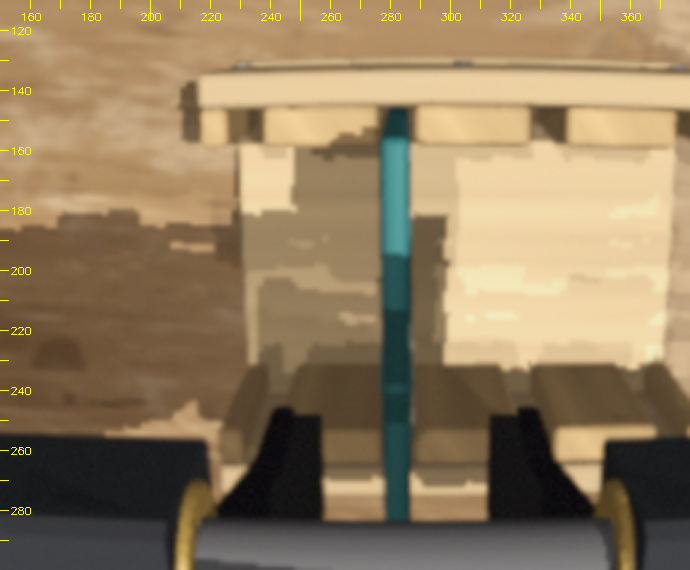

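Request:
send_rows --steps '[[[-0.0015,0,0.015],[0,0,0],0.03],[[-0.0016,0,0.035],[0,0,0],0.03],[[-0.0016,0,0.055],[0,0,0],0.03],[[-0.0016,0,0.074],[0,0,0],0.03],[[-0.0016,0,0.086],[0,0,0],0.03]]'

```text
time_s: 24.9
tool_pos: [0.6078, 0.1026, 0.0909]
tool_rot: [180.0, 0.1, 4.1]
force: [-0.6, 0.7, -0.2]
grip_width: 0.0301
```

Request:
send_rows --steps '[[[0,0,0],[0,0,0],0.03],[[0,0,0],[0,0,0],0.03],[[0,0,0],[0,0,0],0.02],[[0,0,0],[0,0,0],0.01],[[0,0,0],[0,0,0],0.0]]' --grip_force 15

```text
time_s: 25.32
tool_pos: [0.6096, 0.1036, 0.094]
tool_rot: [-180.0, -0.1, 4.2]
force: [0.3, -0.0, -0.1]
grip_width: 0.0173
```

Request:
send_rows --steps '[[[0,0,0],[0,0,0],0.0],[[0,0,0],[0,0,0],0.0],[[0,0,0],[0,0,0],0.0],[[0,0,0],[0,0,0],0.0],[[0,0,0],[0,0,0],0.0]]'

```text
time_s: 25.73
tool_pos: [0.6089, 0.1036, 0.0933]
tool_rot: [-180.0, -0.0, 4.2]
force: [-1.5, 0.0, 4.8]
grip_width: 0.007
```

Request:
send_rows --steps '[[[0,0,-0.01],[0,0,0],0.0],[[0,0,-0.03],[0,0,0],0.0],[[0,0,-0.055],[0,0,0],0.0],[[0,0,-0.085],[0,0,0],0.0],[[0,0,-0.115],[0,0,0],0.0]]' --grip_force 25

```text
time_s: 26.15
tool_pos: [0.6081, 0.1032, 0.2083]
tool_rot: [180.0, 0.1, 4.2]
force: [1.2, 0.1, -1.0]
grip_width: 0.0071
```

Request:
send_rows --steps '[[[0,0,-0.02],[0,0,0],0.0],[[0,0,-0.04],[0,0,0],0.0],[[0,0,-0.055],[0,0,0],0.0],[[0,0,-0.065],[0,0,0],0.0],[[0,0,-0.07],[0,0,0],0.0]]'

```text
time_s: 26.57
tool_pos: [0.6092, 0.1035, 0.2792]
tool_rot: [-180.0, -0.1, 4.2]
force: [-0.1, -0.8, -0.2]
grip_width: 0.0064
```

```bash
python3 plan.py .5410 -.1941 .272 10.4 2; python3 - <<'E'
from h import *
import pickle
from cell import env
W=env.read_camera("wrist");pickle.dump(W,open("w18.pkl","wb"));crop(W["pixels"],(200,110,360,260),4,"w18.png")
E
```

```text
now [0.6092 0.1035 0.2792] [-1.7998e+02 -1.2000e-01  4.1800e+00] q [-29.9  13.5  21.6  83.9  -5.   83.4  -4.1] F [-0.1 -0.8 -0.2] g 0.0064 t 26.57
call 1 shift [-0.0448  0.1459  0.0036] turn z -0.0543
call 2 shift [-0.0527  0.1433  0.0036] turn z -0.0543
```

View pics/w18.png

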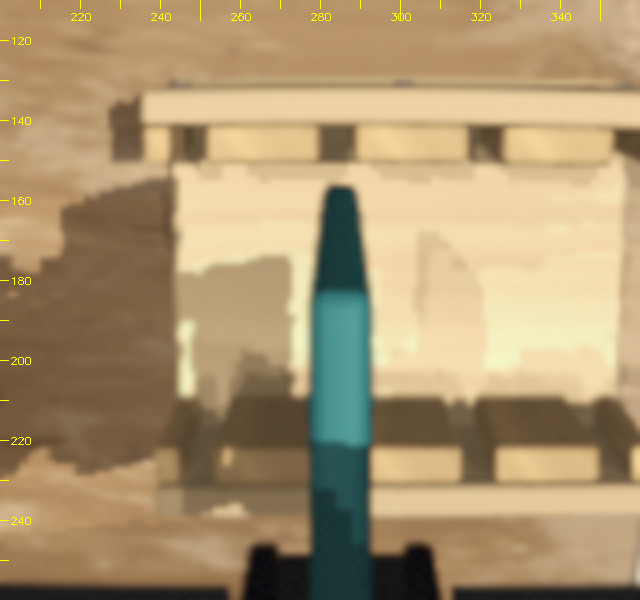

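Request:
send_rows --steps '[[[-0.005,0.015,0],[0,0,-0.01],0.0],[[-0.013,0.042,0.001],[0,0,-0.02],0.0],[[-0.023,0.075,0.002],[0,0,-0.03],0.0],[[-0.034,0.11,0.003],[0,0,-0.04],0.0],[[-0.045,0.146,0.003],[0,0,-0.054],0.0]]'

```text
time_s: 27.03
tool_pos: [0.5732, -0.0463, 0.2728]
tool_rot: [-180.0, 0.1, 7.4]
force: [0.8, -1.0, -0.6]
grip_width: 0.0067
```

Request:
send_rows --steps '[[[-0.012,0.035,0],[0,0,-0.015],0.0],[[-0.024,0.067,0.001],[0,0,-0.03],0.0],[[-0.036,0.098,0.002],[0,0,-0.04],0.0],[[-0.047,0.126,0.003],[0,0,-0.05],0.0],[[-0.0525,0.1425,0.003],[0,0,-0.054],0.0]]'

```text
time_s: 27.45
tool_pos: [0.5378, -0.1979, 0.2703]
tool_rot: [180.0, 0.2, 10.1]
force: [-0.1, -0.6, -0.6]
grip_width: 0.0069
```

Request:
send_rows --steps '[[[0,0,0.0],[0,0,0],0.0],[[0,0,0.02],[0,0,0],0.0],[[0,0,0.05],[0,0,0],0.0],[[0,0,0.075],[0,0,0],0.0],[[0,0,0.085],[0,0,0],0.0]]'

```text
time_s: 27.87
tool_pos: [0.5381, -0.1915, 0.1819]
tool_rot: [-179.8, 0.4, 10.4]
force: [-1.0, -0.1, -2.1]
grip_width: 0.0065
```

Request:
send_rows --steps '[[[0,0,0],[0,0,0],0.0],[[0,0,0],[0,0,0],0.0],[[0,0,0],[0,0,0],0.0],[[0,0,0],[0,0,0],0.0],[[0,0,0],[0,0,0],0.0]]'

```text
time_s: 28.28
tool_pos: [0.5413, -0.1937, 0.1881]
tool_rot: [180.0, -0.1, 10.4]
force: [-0.8, 0.2, -0.9]
grip_width: 0.0068
```

```bash
python3 plan.py .5410 -.1941 .095 10.4; python3 - <<'E'
from h import *
import pickle
from cell import env
W=env.read_camera("wrist");pickle.dump(W,open("w19.pkl","wb"));crop(W["pixels"],(190,110,370,260),4,"w19.png")
E
```

```text
now [ 0.5413 -0.1937  0.1881] [ 1.7995e+02 -1.4000e-01  1.0380e+01] q [-11.2  11.   32.   98.1  -6.1  72.5  32.6] F [-0.8  0.2 -0.9] g 0.0068 t 28.28
call 1 shift [-0.0004  0.0004  0.0931] turn z -0.0004
```

View pics/w19.png

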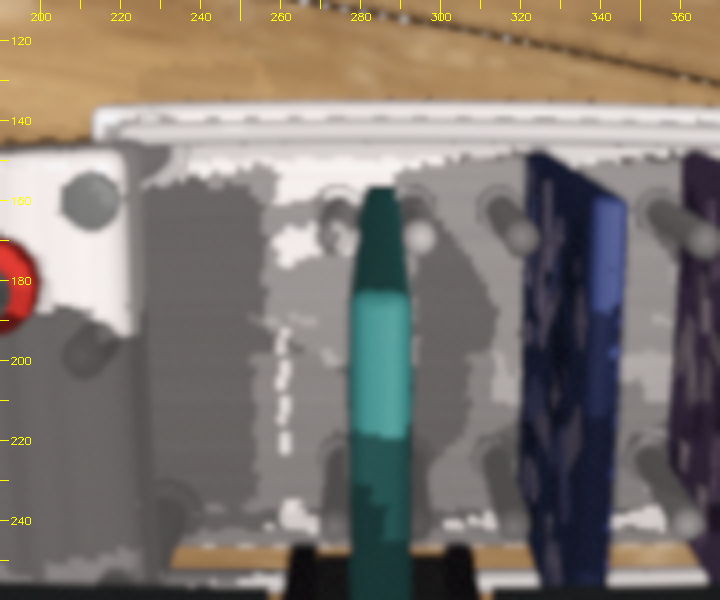

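Teal is centred between the pins (275,169)/(295,169). Descend the same way.

Request:
send_rows --steps '[[[0,0,0.01],[0,0,0],0.0],[[0,0,0.025],[0,0,0],0.0],[[0,0,0.04],[0,0,0],0.0],[[0,0,0.055],[0,0,0],0.0],[[0,0,0.065],[0,0,0],0.0]]'

```text
time_s: 28.75
tool_pos: [0.5396, -0.1931, 0.1196]
tool_rot: [-180.0, 0.1, 10.4]
force: [-1.0, 0.6, -1.1]
grip_width: 0.0068
```

Request:
send_rows --steps '[[[0,0,0.007],[0,0,0],0.0],[[0,0,0.014],[0,0,0],0.0],[[0,0,0.02],[0,0,0],0.0],[[0,0,0.024],[0,0,0],0.0],[[0,0,0.027],[0,0,0],0.0]]'

```text
time_s: 29.17
tool_pos: [0.5405, -0.1935, 0.0943]
tool_rot: [180.0, -0.0, 10.4]
force: [0.0, -0.5, -0.7]
grip_width: 0.0068
```

Request:
send_rows --steps '[[[0,0,0],[0,0,0],0.0],[[0,0,0],[0,0,0],0.0],[[0,0,0],[0,0,0],0.0],[[0,0,0],[0,0,0],0.0],[[0,0,0],[0,0,0],0.0]]'

```text
time_s: 29.58
tool_pos: [0.5407, -0.1935, 0.0949]
tool_rot: [180.0, -0.0, 10.4]
force: [-0.4, -0.1, -0.7]
grip_width: 0.0067
```

Request:
send_rows --steps '[[[0,0,0],[0,0,0],0.006],[[0,0,0],[0,0,0],0.01],[[0,0,0],[0,0,0],0.016],[[0,0,0],[0,0,0],0.022],[[0,0,0],[0,0,0],0.026]]'

```text
time_s: 30.0
tool_pos: [0.5405, -0.1934, 0.0947]
tool_rot: [180.0, -0.0, 10.4]
force: [0.4, 0.4, -0.1]
grip_width: 0.0211
```

Request:
send_rows --steps '[[[0,0,0],[0,0,0],0.026],[[0,0,-0.01],[0,0,0],0.026],[[0,0,-0.03],[0,0,0],0.026],[[0,0,-0.06],[0,0,0],0.026],[[0,0,-0.095],[0,0,0],0.026]]'

```text
time_s: 30.42
tool_pos: [0.5392, -0.1932, 0.1898]
tool_rot: [-179.9, 0.2, 10.4]
force: [0.6, 0.2, 0.6]
grip_width: 0.0262
```

```bash
python3 plan.py .46 .0 .26 9 2; python3 - <<'E'
from h import *
import pickle
from cell import env
W=env.read_camera("wrist");crop(W["pixels"],(150,80,430,280),2.8,"w20.png")
T=env.read_camera("top");cv2.imwrite("pics/t20.png",T["pixels"][:,:,::-1])
E
```

```text
now [ 0.5392 -0.1932  0.1898] [-1.7995e+02  1.7000e-01  1.0360e+01] q [-11.3  10.9  32.1  97.9  -6.   73.   32.5] F [0.6 0.2 0.6] g 0.0262 t 30.42
call 1 shift [-0.0216 -0.1021 -0.0351] turn z 0.0118
call 2 shift [-0.0228 -0.1019 -0.0351] turn z 0.0118
```

View pics/w20.png

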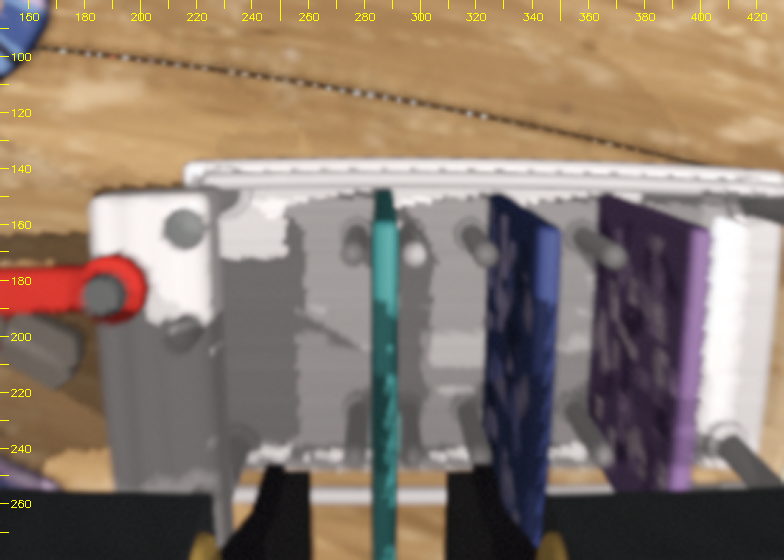

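View pics/t20.png

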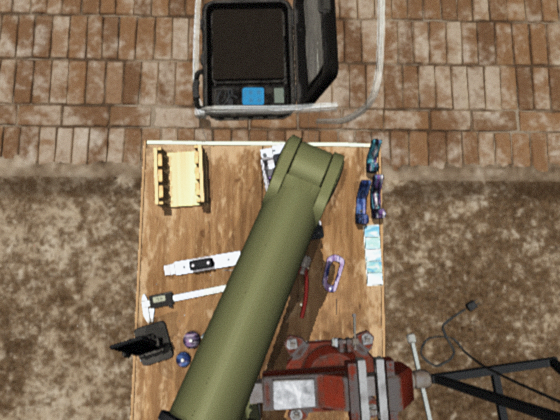

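```bash
python3 - <<'E'
from h import *
import pickle
from cell import env
T=env.read_camera("top");S=env.read_camera("side");pickle.dump((S,T),open("st1.pkl","wb"))
crop(T["pixels"],(155,235,255,290),8,"t21.png");crop(S["pixels"],(310,270,400,390),5,"s21.png")
E
```

```text
(no output)
```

View pics/t21.png

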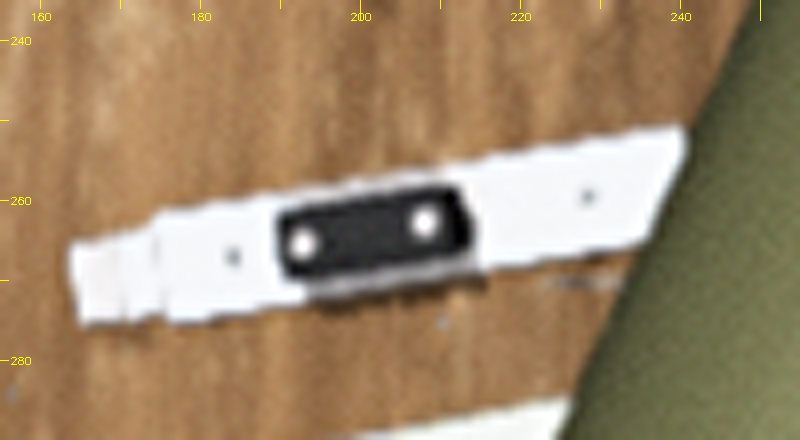

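View pics/s21.png

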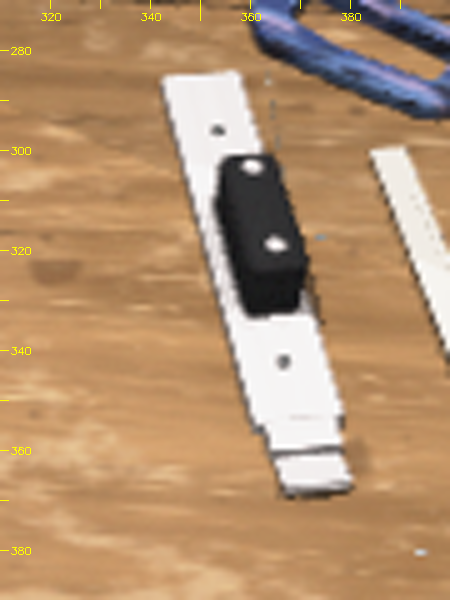

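```bash
python3 - <<'E'
from h import *
import pickle
np.set_printoptions(precision=4,suppress=True)
S,T=pickle.load(open("st1.pkl","rb"))
a=tri([(T,(192.8,265.4),"top"),(S,(365.3,318.5),"side")]);b=tri([(T,(208,262.7),"top"),(S,(360.5,303),"side")])
print(a,b,(a+b)/2,np.degrees(np.arctan2((a-b)[1],(a-b)[0])),np.hypot(*((a+b)/2)[:2]))
E
```

```text
[0.3912 0.0648 0.045 ] [0.3984 0.0256 0.0448] [0.3948 0.0452 0.0449] 100.45007509048133 0.3973699047938641
```

```bash
cat > kin.py <<'E'
from h import *
D=[([-63.25,18.44,-4.02,83.17,1.30,78.54,-3.26],[.28417,.58398,.22146],64.06),
([-31,11.9,23.2,80.9,-4.6,88,-3.5],[.6007,.0977,.3228],4.64),([-12.8,9.5,34.7,82.6,-5.4,89.6,26.5],[.5519,-.1964,.3399],5.02),
([-12.5,1.8,34.8,104.6,-1.1,73.7,33.3],[.4699,-.212,.2061],10.64),([-11,5.3,35.7,108.9,-3.4,66.7,36.5],[.4661,-.2228,.1453],10.61),
([-14,-4.1,33.2,116.8,2.5,66.8,-50.2],[.4148,-.1801,.144],-68.3),([-15.9,-9.4,32.4,107.7,5.1,80.4,-37.2],[.4153,-.1803,.2556],-52.56),
([-23.4,18.2,24.3,79.8,-7.4,83.5,4.7],[.6503,.0277,.269],4.1),([-26.6,26.8,21.7,79.6,-10,75.2,-.3],[.6933,.1091,.1708],4.17),
([-7.8,21.2,27.7,88.6,-10.2,72.6,31.6],[.6239,-.1812,.1662],10.26),([-11.3,10.9,32.1,97.9,-6,73,32.5],[.5392,-.1932,.1898],10.36)]
def fk(q,p):
    h,L1,L2,d,e1,e2,sg=p[0],p[1],p[2],p[3],p[4],p[5],p[6]
    q=np.radians(q);z=lambda a:R.from_euler('z',a).as_matrix();y=lambda a:R.from_euler('y',a).as_matrix()
    A=z(-q[0]); P=np.array([0,0,h])
    A=A@y(q[1]); P=P+A@[0,0,L1*0]
    A=A@z(-q[2]); P=P+A@[e1,0,L1]
    A=A@y(q[3]); P=P+A@[e2,0,0]
    A=A@z(-q[4]); P=P+A@[0,0,L2]
    A=A@y(q[5]); P=P+A@[sg,0,d]
    A=A@z(q[6])
    return P,A
def fit():
    f=lambda p: np.concatenate([fk(q,p)[0]-t for q,t,_ in D])
    return least_squares(f,[.3,.4,.4,.2,0,0,0])
if __name__=="__main__":
    s=fit(); print(s.x,np.abs(s.fun).max()); 
    for q,t,yw in D[:4]: print(R.from_matrix(fk(q,s.x)[1]).as_euler('xyz',degrees=True),yw)
E
python3 kin.py
```

```text
[ 2.06328085  0.4197293   0.51742454  2.09219735  0.00708676  0.04270441
 -0.01158884] 0.028279435550995324
[ 1.79997006e+02 -1.04804839e-01 -1.09415118e+02] 64.06
[-1.79929485e+02  1.40106529e-01 -1.68401805e+02] 4.64
[-1.79993474e+02 -3.21029354e-02  1.31928603e+02] 5.02
[1.79851868e+02 1.71207922e-01 1.24108345e+02] 10.64
```

```bash
cat > kin.py <<'E'
from h import *
exec(open('kin_data.py').read())
def fk(q,p):
    q=np.radians(q);z=lambda a:R.from_euler('z',a).as_matrix();y=lambda a:R.from_euler('y',a).as_matrix()
    h,L1,L2,e1,e2,e3,y1,y2,y3,y4=p; d=.25
    A=z(-q[0]); P=np.array([0,0,h+d])+A@[e1,y1,0]
    A=A@y(q[1])@z(-q[2]); P=P+A@[e2,y2,L1]
    A=A@y(q[3])@z(-q[4]); P=P+A@[e3,y3,L2]
    A=A@y(q[5]); P=P+A@[y4,0,d]
    A=A@z(-q[6])
    return P,A
def fit(reg=1e-3):
    f=lambda p: np.concatenate([np.concatenate([fk(q,p)[0]-t for q,t,_ in D]),reg*np.array(p[3:])])
    return least_squares(f,[.1,.4,.4]+[0]*7)
if __name__=="__main__":
    s=fit(); print(s.x.round(4),np.abs(s.fun).max()); 
    for q,t,yw in D[:4]: print(R.from_matrix(fk(q,s.x)[1]).as_euler('xyz',degrees=True).round(2),yw)
E
cat > kin_data.py <<'E'
D=[([-63.25,18.44,-4.02,83.17,1.30,78.54,-3.26],[.28417,.58398,.22146],64.06),
([-31,11.9,23.2,80.9,-4.6,88,-3.5],[.6007,.0977,.3228],4.64),([-12.8,9.5,34.7,82.6,-5.4,89.6,26.5],[.5519,-.1964,.3399],5.02),
([-12.5,1.8,34.8,104.6,-1.1,73.7,33.3],[.4699,-.212,.2061],10.64),([-11,5.3,35.7,108.9,-3.4,66.7,36.5],[.4661,-.2228,.1453],10.61),
([-14,-4.1,33.2,116.8,2.5,66.8,-50.2],[.4148,-.1801,.144],-68.3),([-15.9,-9.4,32.4,107.7,5.1,80.4,-37.2],[.4153,-.1803,.2556],-52.56),
([-23.4,18.2,24.3,79.8,-7.4,83.5,4.7],[.6503,.0277,.269],4.1),([-26.6,26.8,21.7,79.6,-10,75.2,-.3],[.6933,.1091,.1708],4.17),
([-7.8,21.2,27.7,88.6,-10.2,72.6,31.6],[.6239,-.1812,.1662],10.26),([-11.3,10.9,32.1,97.9,-6,73,32.5],[.5392,-.1932,.1898],10.36)]
E
python3 kin.py
```

```text
[-1.198e-01  4.683e-01  5.143e-01 -1.000e-04  8.000e-04 -6.000e-04
 -1.620e-02 -9.000e-03 -1.300e-03  2.400e-03] 0.0010149441597773201
[-1.7999e+02 -1.0000e-01 -1.1594e+02] 64.06
[-1.7995e+02  1.5000e-01 -1.7540e+02] 4.64
[ 1.7998e+02 -2.0000e-02 -1.7507e+02] 5.02
[-179.9     0.2  -169.29] 10.64
```

```bash
python3 plan.py .42 -.01 .22 10.4 2
```

```text
now [ 0.5412 -0.1937  0.1913] [179.95  -0.18  10.37] q [-11.3  10.9  32.2  97.9  -6.1  72.8  32.6] F [ 0.3  0.1 -1.1] g 0.0259 t 30.62
call 1 shift [-0.0431 -0.1013 -0.0143] turn z -0.0003
call 2 shift [-0.0431 -0.1013 -0.0143] turn z -0.0003
```

Request:
send_rows --steps '[[[0,0,-0.02],[0,0,0],0.044],[[-0.005,-0.015,-0.035],[0,0,0],0.044],[[-0.015,-0.035,-0.04],[0,0,0],0.044],[[-0.028,-0.065,-0.04],[0,0,0],0.044],[[-0.043,-0.1,-0.04],[0,0,0],0.044]]'

```text
time_s: 31.03
tool_pos: [0.4791, -0.1032, 0.2286]
tool_rot: [179.9, 0.1, 10.2]
force: [-0.1, 1.0, -0.3]
grip_width: 0.0427
```

Request:
send_rows --steps '[[[-0.01,-0.025,0],[0,0,0],0.044],[[-0.02,-0.05,0],[0,0,0],0.044],[[-0.03,-0.073,0],[0,0,0],0.044],[[-0.038,-0.09,0.005],[0,0,0],0.044],[[-0.043,-0.1,0.01],[0,0,0],0.044]]'

```text
time_s: 31.45
tool_pos: [0.4181, -0.0102, 0.2185]
tool_rot: [-180.0, 0.1, 10.5]
force: [-0.2, -0.6, 0.7]
grip_width: 0.0439
```

Request:
send_rows --steps '[[[0,0,0],[0,0,0],0.044],[[0,0,0],[0,0,0],0.044],[[0,0,0],[0,0,0],0.044],[[0,0,0],[0,0,0],0.044],[[0,0,0],[0,0,0],0.044]]'

```text
time_s: 31.87
tool_pos: [0.4203, -0.0131, 0.2196]
tool_rot: [180.0, -0.0, 10.3]
force: [0.3, -0.7, 0.1]
grip_width: 0.0441
```

```bash
python3 plan.py .395 .045 .1 10.4; python3 - <<'E'
from h import *
import pickle
from cell import env
W=env.read_camera("wrist");pickle.dump(W,open("w22.pkl","wb"));cv2.imwrite("pics/w22.png",W["pixels"][:,:,::-1])
E
```

```text
now [ 0.4203 -0.0131  0.2196] [179.99  -0.    10.26] q [-23.6 -11.2  19.3 114.1   3.8  76.5   4.7] F [ 0.3 -0.7  0.1] g 0.0441 t 31.87
call 1 shift [-0.0146 -0.0617  0.1196] turn z -0.0024
```

View pics/w22.png

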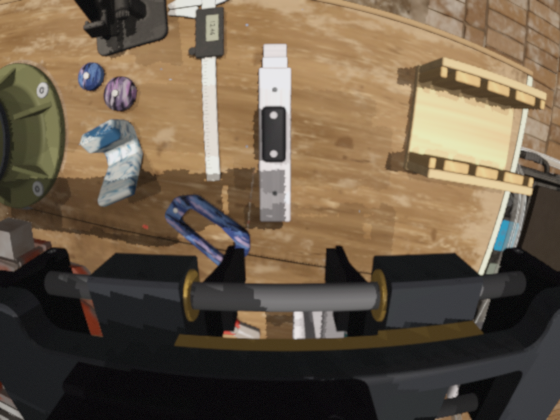

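```bash
python3 - <<'E'
from h import *
import pickle
from cell import env
W=pickle.load(open("w22.pkl","rb"))
crop(W["pixels"],(180,35,330,235),3.8,"w22a.png")
E
```

```text
(no output)
```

View pics/w22a.png

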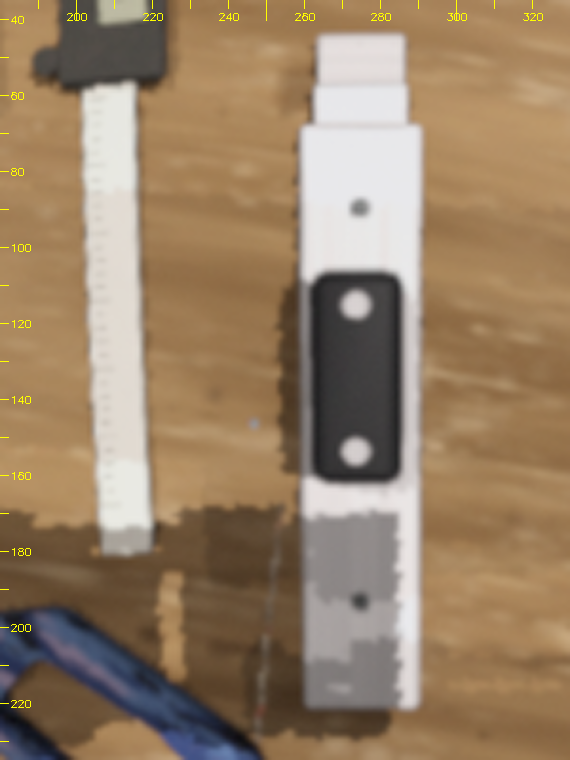

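```bash
python3 - <<'E'
from h import *
import pickle
np.set_printoptions(precision=4,suppress=True)
W=pickle.load(open("w22.pkl","rb"));S,T=pickle.load(open("st1.pkl","rb"))
a=atz(W,(273.5,115.5),"wrist",.045);b=atz(W,(273.5,153.5),"wrist",.045)
print(a,b,(a+b)/2,np.degrees(np.arctan2((a-b)[1],(a-b)[0])))
print(tri([(W,(273.5,115.5),"wrist"),(T,(192.8,265.4),"top")]),tri([(W,(273.5,153.5),"wrist"),(T,(208,262.7),"top")]))
c=[atz(W,u,"wrist",.01) for u in [(259,68.5),(290.5,68.5),(260,221),(290.5,221),(263,44.5),(287,44.5)]]
n=(c[4]+c[5])/2; t=(c[2]+c[3])/2; print("nose",n,"tail",t,np.linalg.norm(n-t),(n+t)/2,np.degrees(np.arctan2((n-t)[1],(n-t)[0])))
print("caliper end",atz(W,(214,178),"wrist",.005),atz(W,(217,120),"wrist",.005))
E
python3 plan.py .394 .046 .1 10.4
```

```text
[0.3942 0.0648 0.045 ] [0.4011 0.026  0.045 ] [0.3977 0.0454 0.045 ] 100.01745884721495
[0.3921 0.0651 0.0427] [0.3993 0.0259 0.0435]
nose [0.3798 0.147  0.01  ] tail [ 0.4163 -0.0569  0.01  ] 0.20719182269688188 [0.3981 0.045  0.01  ] 100.13329882942487
caliper end [ 0.3352 -0.0188  0.005 ] [0.3288 0.0499 0.005 ]
now [ 0.4203 -0.0129  0.2196] [179.99  -0.    10.28] q [-23.6 -11.2  19.2 114.1   3.8  76.5   4.7] F [-0.4  0.1  0.7] g 0.0438 t 31.92
call 1 shift [-0.0153 -0.0627  0.1196] turn z -0.002
```

Request:
send_rows --steps '[[[-0.004,-0.02,0.01],[0,0,0.002],0.044],[[-0.009,-0.045,0.035],[0,0,0.003],0.044],[[-0.013,-0.06,0.07],[0,0,0.003],0.044],[[-0.013,-0.0615,0.105],[0,0,0.003],0.044],[[-0.013,-0.0615,0.13],[0,0,0.003],0.044]]'

```text
time_s: 32.33
tool_pos: [0.3946, 0.0465, 0.0872]
tool_rot: [180.0, 0.1, 10.3]
force: [0.5, -0.5, -0.4]
grip_width: 0.0441
```

Request:
send_rows --steps '[[[0,0,0],[0,0,0],0.044],[[0,0,0],[0,0,0],0.044],[[0,0,0],[0,0,0],0.044],[[0,0,0],[0,0,0],0.044],[[0,0,0],[0,0,0],0.044]]'

```text
time_s: 32.75
tool_pos: [0.3976, 0.0461, 0.0914]
tool_rot: [-180.0, -0.2, 10.2]
force: [0.6, 0.5, -0.5]
grip_width: 0.0438
```

```bash
python3 plan.py .3965 .0453 .017 10.1; python3 - <<'E'
from h import *
import pickle
from cell import env
W=env.read_camera("wrist");pickle.dump(W,open("w23.pkl","wb"));cv2.imwrite("pics/w23.png",W["pixels"][:,:,::-1])
E
```

```text
now [0.3976 0.0461 0.0914] [-179.97   -0.2    10.17] q [-26.4  -6.7  15.2 126.1   2.   60.2  -2.1] F [ 0.6  0.5 -0.5] g 0.0438 t 32.75
call 1 shift [-0.0012  0.0006  0.0744] turn z 0.0012
```

View pics/w23.png

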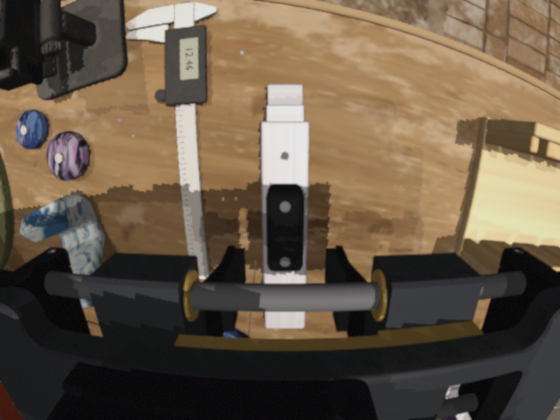

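Request:
send_rows --steps '[[[0,0,0.012],[0,0,0],0.044],[[0,0,0.028],[0,0,0],0.044],[[0,0,0.045],[0,0,0],0.044],[[0,0,0.06],[0,0,0],0.044],[[0,0,0.07],[0,0,0],0.044]]'

```text
time_s: 33.22
tool_pos: [0.396, 0.046, 0.0191]
tool_rot: [-180.0, -0.0, 10.2]
force: [-0.8, -0.2, -0.8]
grip_width: 0.0442
```

Request:
send_rows --steps '[[[0,0,0],[0,0,0],0.044],[[0,0,0],[0,0,0],0.044],[[0,0,0],[0,0,0],0.044],[[0,0,0],[0,0,0],0.044],[[0,0,0],[0,0,0],0.044]]'

```text
time_s: 33.63
tool_pos: [0.3968, 0.0462, 0.0204]
tool_rot: [-180.0, -0.1, 10.2]
force: [-0.1, -1.0, -0.7]
grip_width: 0.0442
```

```bash
python3 plan.py .3965 .0453 .017 10.1; python3 - <<'E'
from h import *
import pickle
from cell import env
W=env.read_camera("wrist");pickle.dump(W,open("w24.pkl","wb"));cv2.imwrite("pics/w24.png",W["pixels"][:,:,::-1])
E
```

```text
now [0.3968 0.0462 0.0204] [-1.7998e+02 -1.1000e-01  1.0200e+01] q [-2.630e+01 -1.000e-01  1.600e+01  1.299e+02  0.000e+00  5.010e+01
 -2.000e-01] F [-0.1 -1.  -0.7] g 0.0442 t 33.63
call 1 shift [-0.0004  0.0009  0.0034] turn z 0.0018
```

View pics/w24.png

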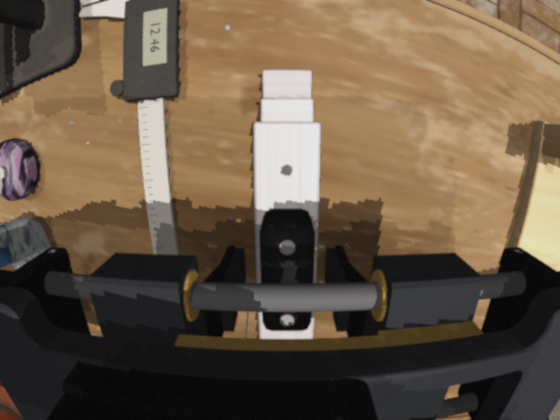

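Request:
send_rows --steps '[[[0,0,0.0015],[0,0,0],0.044],[[0,0,0.003],[0,0,0],0.036],[[0,0,0.003],[0,0,0],0.028],[[0,0,0.003],[0,0,0],0.024],[[0,0,0.003],[0,0,0],0.02]]' --grip_force 20

```text
time_s: 34.1
tool_pos: [0.3963, 0.0461, 0.0166]
tool_rot: [-180.0, -0.0, 10.2]
force: [0.6, -0.1, -2.0]
grip_width: 0.0258
```

Request:
send_rows --steps '[[[0,0,0],[0,0,0],0.018],[[0,0,0],[0,0,0],0.015],[[0,0,0],[0,0,0],0.015],[[0,0,0],[0,0,0],0.015],[[0,0,0],[0,0,0],0.015]]'

```text
time_s: 34.52
tool_pos: [0.396, 0.046, 0.0166]
tool_rot: [-180.0, -0.0, 10.2]
force: [0.7, -0.7, -0.4]
grip_width: 0.0262
```

```bash
python3 plan.py .45 -.0 .25 -10; python3 - <<'E'
from h import *
from cell import env
W=env.read_camera("wrist");crop(W["pixels"],(200,50,380,350),2,"w25.png")
a=atz(W,(287,247.5),"wrist",.045);print(a)
E
```

```text
now [0.396  0.046  0.0166] [-1.80e+02 -1.00e-02  1.02e+01] q [-2.63e+01  3.00e-01  1.60e+01  1.30e+02 -1.00e-01  4.97e+01 -1.00e-01] F [ 0.7 -0.7 -0.4] g 0.0262 t 34.52
call 1 shift [ 0.0225  0.0274 -0.1167] turn z 0.1763
call 2 shift [ 0.027   0.0231 -0.1167] turn z 0.1763
[0.39330211 0.0667317  0.045     ]
```

View pics/w25.png

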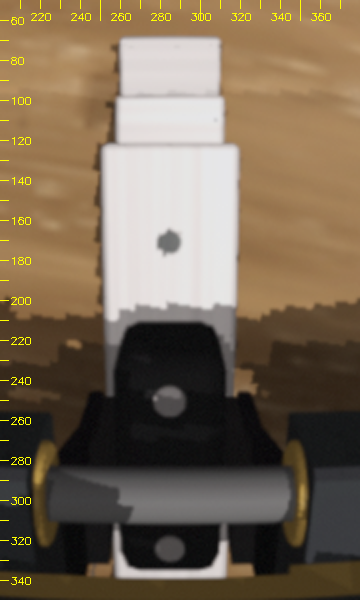

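Request:
send_rows --steps '[[[0,0,-0.015],[0,0,0],0.015],[[0,0,-0.045],[0,0,0],0.015],[[0.003,0,-0.08],[0,0,0],0.015],[[0.01,0,-0.12],[0,0,0],0.015],[[0.02,0,-0.16],[0,0,0],0.015]]' --grip_force 30

```text
time_s: 34.98
tool_pos: [0.4137, 0.0491, 0.1773]
tool_rot: [-180.0, 0.2, 10.2]
force: [1.2, 0.1, -2.4]
grip_width: 0.0256
```

Request:
send_rows --steps '[[[0.01,0,-0.03],[0,0,0],0.015],[[0.02,0,-0.05],[0,0,0],0.015],[[0.025,0,-0.06],[0,0,0],0.015],[[0.025,0,-0.06],[0,0,0],0.015],[[0.025,0,-0.06],[0,0,0],0.015]]'

```text
time_s: 35.4
tool_pos: [0.4396, 0.0538, 0.2359]
tool_rot: [180.0, 0.1, 10.2]
force: [-0.5, 0.3, -3.0]
grip_width: 0.0257
```

```bash
python3 plan.py .5562 -.1914 .235 -79.65 3; python3 - <<'E'
from h import *
from cell import env
W=env.read_camera("wrist");cv2.imwrite("pics/w26.png",W["pixels"][:,:,::-1])
E
```

```text
now [0.4396 0.0538 0.2359] [1.7999e+02 8.0000e-02 1.0190e+01] q [-27.   -8.1  15.1 110.    2.2  78.   -2.3] F [-0.5  0.3 -3. ] g 0.0257 t 35.4
call 1 shift [0.0238 0.0873 0.0003] turn z 0.5227
call 2 shift [0.0642 0.0638 0.0003] turn z 0.5227
call 3 shift [0.0875 0.0232 0.0003] turn z 0.5227
```

View pics/w26.png

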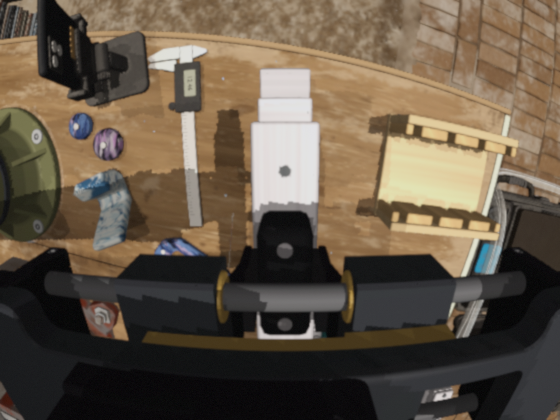

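Request:
send_rows --steps '[[[0.005,0.0175,0],[0,0,0.1],0.015],[[0.01,0.035,0],[0,0,0.205],0.015],[[0.014,0.052,0],[0,0,0.31],0.015],[[0.019,0.07,0],[0,0,0.415],0.015],[[0.024,0.087,0],[0,0,0.523],0.015]]'

```text
time_s: 35.87
tool_pos: [0.4778, -0.0284, 0.2345]
tool_rot: [179.9, 0.2, -20.1]
force: [-0.1, -0.5, -2.8]
grip_width: 0.0257
```

Request:
send_rows --steps '[[[0.013,0.013,0],[0,0,0.1],0.015],[[0.026,0.026,0],[0,0,0.205],0.015],[[0.038,0.038,0],[0,0,0.31],0.015],[[0.051,0.051,0],[0,0,0.415],0.015],[[0.064,0.064,0],[0,0,0.523],0.015]]'

```text
time_s: 36.28
tool_pos: [0.5164, -0.1098, 0.2345]
tool_rot: [179.8, 0.2, -50.0]
force: [-0.2, 0.4, -1.5]
grip_width: 0.0255
```

Request:
send_rows --steps '[[[0.02,0.005,0],[0,0,0.11],0.015],[[0.04,0.01,0],[0,0,0.22],0.015],[[0.06,0.015,0],[0,0,0.33],0.015],[[0.077,0.02,0],[0,0,0.44],0.015],[[0.0875,0.023,0],[0,0,0.523],0.015]]'

```text
time_s: 36.7
tool_pos: [0.5555, -0.1929, 0.2343]
tool_rot: [179.8, 0.0, -80.1]
force: [-0.7, -1.2, -1.7]
grip_width: 0.0256
```

Request:
send_rows --steps '[[[0,0,0],[0,0,0],0.015],[[0,0,0],[0,0,0],0.015],[[0,0,0],[0,0,0],0.015],[[0,0,0],[0,0,0],0.015],[[0,0,0],[0,0,0],0.015]]'

```text
time_s: 37.12
tool_pos: [0.5566, -0.1897, 0.2364]
tool_rot: [180.0, 0.1, -79.6]
force: [-0.2, -0.2, -3.0]
grip_width: 0.0258
```

```bash
python3 plan.py .5562 -.1914 .165 -79.65; python3 - <<'E'
from h import *
import pickle
from cell import env
W=env.read_camera("wrist");cv2.imwrite("pics/w27.png",W["pixels"][:,:,::-1]);pickle.dump(W,open("w27.pkl","wb"))
E
```

```text
now [ 0.5566 -0.1897  0.2364] [ 1.800e+02  5.000e-02 -7.956e+01] q [-10.9  11.2  31.4  92.2  -6.   78.3 -58.4] F [-0.2 -0.2 -3. ] g 0.0258 t 37.12
call 1 shift [0.0016 0.0007 0.0714] turn z 0.0016
```

View pics/w27.png

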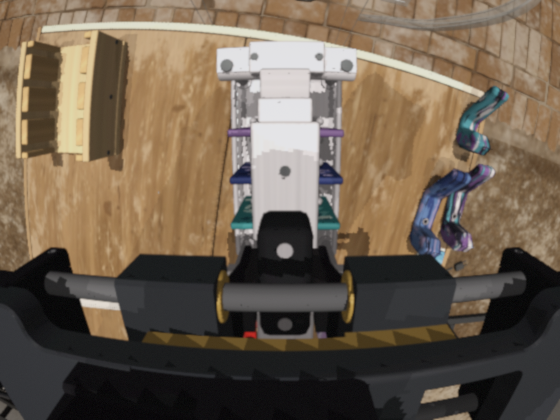

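Request:
send_rows --steps '[[[0.001,0.0005,0.01],[0,0,0],0.015],[[0.0016,0.0007,0.03],[0,0,0],0.015],[[0.0016,0.0007,0.05],[0,0,0],0.015],[[0.0016,0.0007,0.065],[0,0,0],0.015],[[0.0016,0.0007,0.075],[0,0,0],0.015]]'

```text
time_s: 37.58
tool_pos: [0.5552, -0.192, 0.159]
tool_rot: [179.9, 0.1, -79.7]
force: [-0.3, 0.2, -3.2]
grip_width: 0.0257
```

Request:
send_rows --steps '[[[0,0,0],[0,0,0],0.015],[[0,0,0],[0,0,0],0.015],[[0,0,0],[0,0,0],0.015],[[0,0,0],[0,0,0],0.015],[[0,0,0],[0,0,0],0.015]]'

```text
time_s: 38.0
tool_pos: [0.5571, -0.1929, 0.1627]
tool_rot: [-179.9, -0.0, -79.7]
force: [-0.3, 0.0, -2.0]
grip_width: 0.0258
```

```bash
python3 plan.py .5562 -.1914 .1426 -79.65; python3 - <<'E'
from h import *
import pickle
from cell import env
W=env.read_camera("wrist");crop(W["pixels"],(200,30,370,350),2,"w28.png");pickle.dump(W,open("w28.pkl","wb"))
S=env.read_camera("side");crop(S["pixels"],(200,120,380,270),4,"s28.png")
E
```

```text
now [ 0.5571 -0.1929  0.1627] [-1.7989e+02 -3.0000e-02 -7.9700e+01] q [-10.1  14.1  31.1  97.7  -7.7  70.2 -56.9] F [-0.3  0.  -2. ] g 0.0258 t 38.0
call 1 shift [-0.0016  0.0006  0.0201] turn z -0.0008
```

View pics/w28.png

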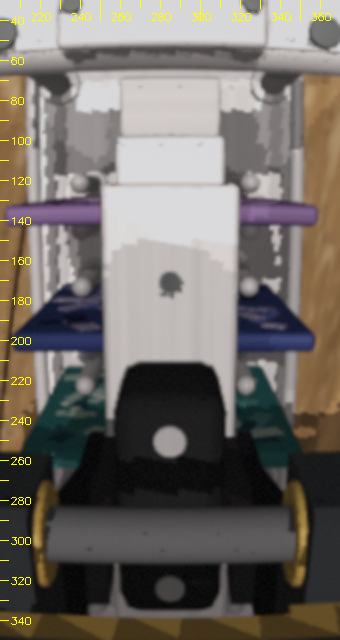

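View pics/s28.png

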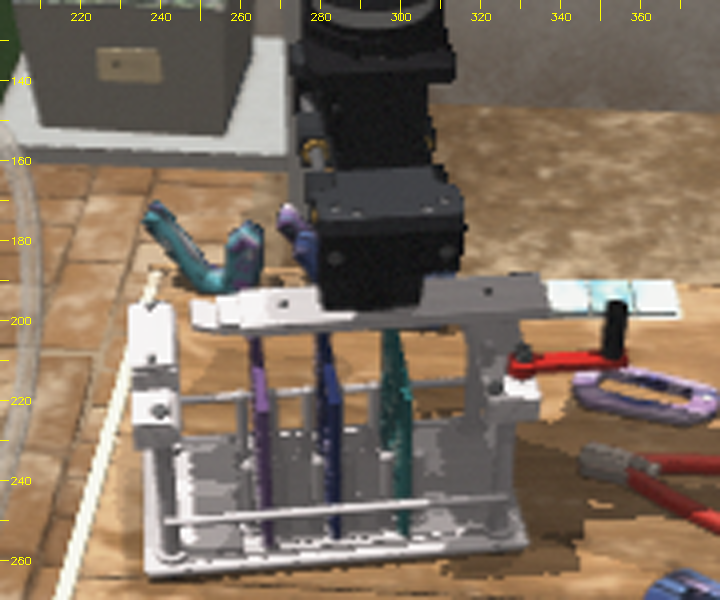

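Request:
send_rows --steps '[[[-0.001,0,0.003],[0,0,0],0.015],[[-0.0016,0,0.007],[0,0,0],0.015],[[-0.0016,0,0.012],[0,0,0],0.015],[[-0.0016,0,0.016],[0,0,0],0.015],[[-0.0016,0,0.0185],[0,0,0],0.015]]'

```text
time_s: 38.52
tool_pos: [0.5557, -0.1908, 0.142]
tool_rot: [179.9, 0.0, -79.7]
force: [0.4, -0.3, -2.7]
grip_width: 0.0258
```

Request:
send_rows --steps '[[[0,0,0],[0,0,0],0.015],[[0,0,0],[0,0,0],0.015],[[0,0,0],[0,0,0],0.015],[[0,0,0],[0,0,0],0.015],[[0,0,0],[0,0,0],0.015]]'

```text
time_s: 38.93
tool_pos: [0.5563, -0.1911, 0.1433]
tool_rot: [-180.0, -0.0, -79.7]
force: [-0.5, -0.1, -1.9]
grip_width: 0.0257
```

```bash
python3 plan.py .5857 -.1860 .1406 -79.65; python3 - <<'E'
from h import *
import pickle
from cell import env
W=env.read_camera("wrist");crop(W["pixels"],(200,10,370,350),2,"w29.png");pickle.dump(W,open("w29.pkl","wb"))
S=env.read_camera("side");crop(S["pixels"],(200,150,380,270),4,"s29.png")
E
```

```text
now [ 0.5563 -0.1911  0.1433] [-1.7997e+02 -1.0000e-02 -7.9700e+01] q [-10.   15.   30.8  99.1  -8.2  68.1 -56.6] F [-0.5 -0.1 -1.9] g 0.0257 t 38.93
call 1 shift [ 0.0002 -0.0298  0.0027] turn z -0.0008
```

View pics/w29.png

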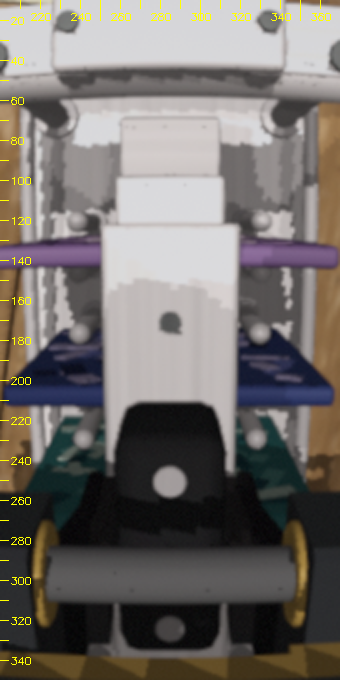

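View pics/s29.png

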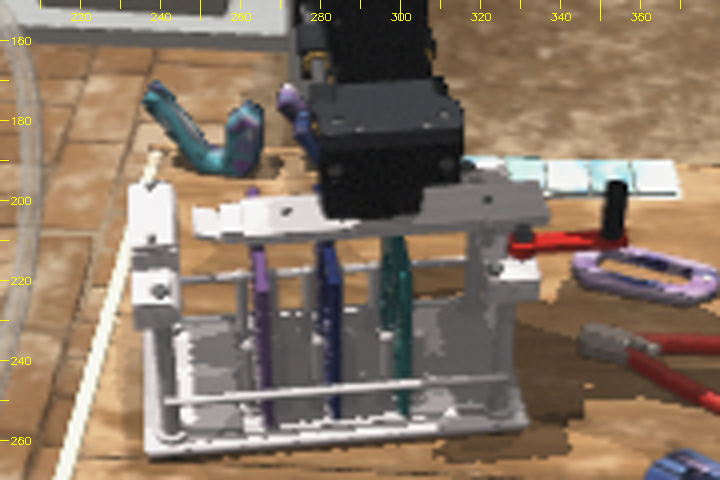

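Request:
send_rows --steps '[[[0,0,0.001],[0,0,0],0.015],[[0,-0.003,0.0015],[0,0,0],0.015],[[0,-0.008,0.0015],[0,0,0],0.015],[[0,-0.013,0.0015],[0,0,0],0.015],[[0,-0.018,0.0015],[0,0,0],0.015]]'

```text
time_s: 39.45
tool_pos: [0.5747, -0.1875, 0.1416]
tool_rot: [-180.0, 0.0, -79.7]
force: [-1.1, 0.2, -3.1]
grip_width: 0.0258
```

```bash
python3 plan.py .5857 -.1860 .1406 -79.65; python3 - <<'E'
from h import *
import pickle
from cell import env
W=env.read_camera("wrist");crop(W["pixels"],(200,10,370,350),2,"w30.png");pickle.dump(W,open("w30.pkl","wb"))
S=env.read_camera("side");crop(S["pixels"],(200,150,380,270),4,"s30.png")
E
```

```text
now [ 0.5747 -0.1875  0.1416] [-179.98    0.    -79.68] q [ -9.9  17.1  30.5  96.9  -9.2  68.5 -56.8] F [-1.1  0.2 -3.1] g 0.0258 t 39.45
call 1 shift [ 0.0005 -0.0111  0.001 ] turn z -0.0005
```

View pics/w30.png

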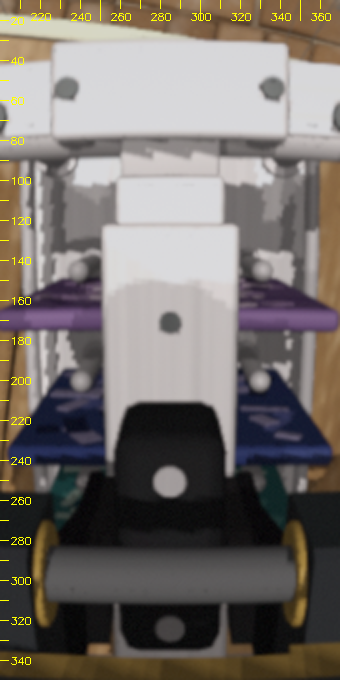

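View pics/s30.png

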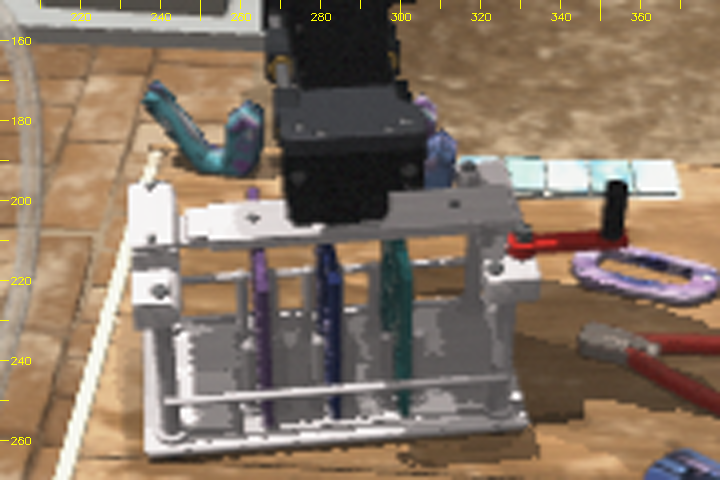

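Request:
send_rows --steps '[[[0,-0.003,0],[0,0,0],0.015],[[0,-0.006,0],[0,0,0],0.015],[[0,-0.009,0],[0,0,0],0.015],[[0,-0.011,0],[0,0,0],0.015],[[0,-0.012,0],[0,0,0],0.015]]'

```text
time_s: 39.97
tool_pos: [0.5861, -0.1855, 0.1416]
tool_rot: [-180.0, 0.0, -79.7]
force: [-0.1, -1.2, -2.5]
grip_width: 0.0258
```

Request:
send_rows --steps '[[[0,0,0],[0,0,0],0.015],[[0,0,0],[0,0,0],0.015],[[0,0,0],[0,0,0],0.015],[[0,0,0],[0,0,0],0.015],[[0,0,0],[0,0,0],0.015]]'

```text
time_s: 40.38
tool_pos: [0.5856, -0.1857, 0.1416]
tool_rot: [-180.0, 0.0, -79.7]
force: [0.4, -0.1, -3.0]
grip_width: 0.0259
```

```bash
python3 plan.py .5857 -.1860 .1406 -79.65; python3 - <<'E'
from h import *
import pickle
from cell import env
W=env.read_camera("wrist");crop(W["pixels"],(200,10,370,350),2,"w31.png");pickle.dump(W,open("w31.pkl","wb"))
E
```

```text
now [ 0.5856 -0.1857  0.1416] [-179.99    0.    -79.71] q [ -9.8  18.4  30.3  95.4  -9.8  68.9 -56.9] F [ 0.4 -0.1 -3. ] g 0.0259 t 40.38
call 1 shift [ 0.0003 -0.0001  0.001 ] turn z -0.001
```

View pics/w31.png

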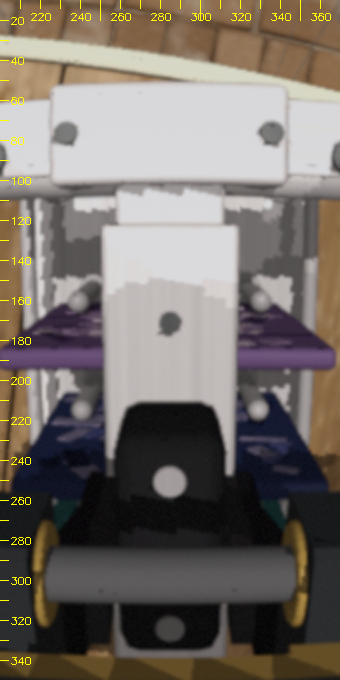

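Request:
send_rows --steps '[[[0,0,0.0005],[0,0,0],0.015],[[0,-0.001,0.001],[0,0,0],0.015],[[0,-0.002,0.001],[0,0,0],0.015],[[0,-0.003,0.001],[0,0,0],0.015],[[0,-0.003,0.001],[0,0,0],0.015]]'

```text
time_s: 40.85
tool_pos: [0.5877, -0.1855, 0.1406]
tool_rot: [179.9, 0.0, -79.7]
force: [-5.0, 0.2, 1.2]
grip_width: 0.0255
```

Request:
send_rows --steps '[[[0,0.001,0],[0,0,0],0.02],[[0,0.001,0],[0,0,0],0.026],[[0,0.001,0],[0,0,0],0.032],[[0,0.001,0],[0,0,0],0.038],[[0,0.001,0],[0,0,0],0.044]]'

```text
time_s: 41.27
tool_pos: [0.5885, -0.1851, 0.141]
tool_rot: [-179.9, -0.0, -79.7]
force: [-0.3, -0.4, 0.1]
grip_width: 0.038
```

Request:
send_rows --steps '[[[0,0,0],[0,0,0],0.044],[[0,0,-0.008],[0,0,0],0.044],[[0,0,-0.025],[0,0,0],0.044],[[0,0,-0.05],[0,0,0],0.044],[[0,0,-0.08],[0,0,0],0.044]]'

```text
time_s: 41.68
tool_pos: [0.5868, -0.185, 0.2206]
tool_rot: [179.9, 0.1, -79.7]
force: [-0.4, -1.0, 0.0]
grip_width: 0.044
```

```bash
python3 plan.py .415 -.18 .235 -69 1; python3 - <<'E'
from h import *
import pickle
from cell import env
W=env.read_camera("wrist");crop(W["pixels"],(180,10,390,350),1.7,"w32.png");pickle.dump(W,open("w32.pkl","wb"))
S=env.read_camera("side");crop(S["pixels"],(200,150,380,270),4,"s32.png")
E
```

```text
now [ 0.5868 -0.185   0.2206] [ 1.7986e+02  5.0000e-02 -7.9700e+01] q [-10.5  15.4  31.   89.5  -8.   77.5 -58.4] F [-0.4 -1.   0. ] g 0.044 t 41.68
call 1 shift [-0.0356  0.1682 -0.0144] turn z -0.1867
```

View pics/w32.png

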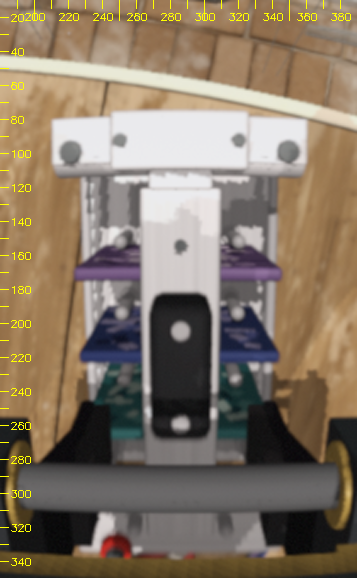

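View pics/s32.png

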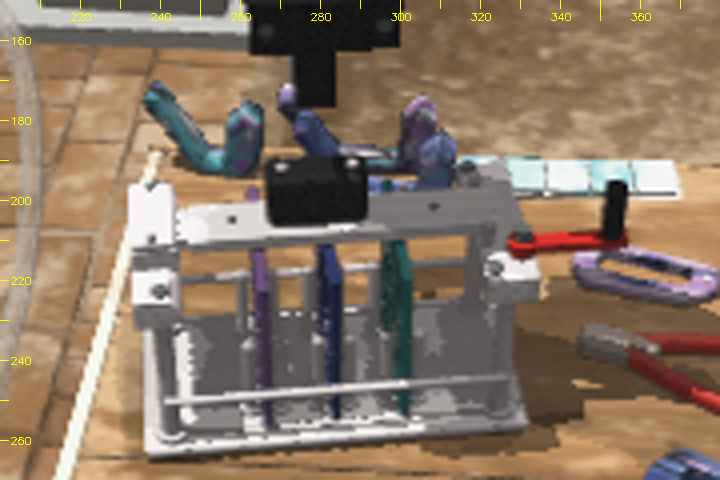

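Request:
send_rows --steps '[[[-0.005,0.025,-0.005],[0,0,-0.03],0.045],[[-0.013,0.06,-0.01],[0,0,-0.07],0.045],[[-0.021,0.1,-0.01],[0,0,-0.11],0.045],[[-0.03,0.14,-0.01],[0,0,-0.16],0.045],[[-0.0356,0.168,-0.005],[0,0,-0.187],0.045]]'

```text
time_s: 42.2
tool_pos: [0.4136, -0.1808, 0.2262]
tool_rot: [-179.9, -0.0, -68.9]
force: [-1.1, 0.9, -0.0]
grip_width: 0.0451
```

Request:
send_rows --steps '[[[0,0,0],[0,0,0],0.045],[[0,0,0],[0,0,0],0.045],[[0,0,0],[0,0,0],0.045],[[0,0,0],[0,0,0],0.045],[[0,0,0],[0,0,0],0.045]]'

```text
time_s: 42.62
tool_pos: [0.4171, -0.1803, 0.2257]
tool_rot: [180.0, -0.0, -69.0]
force: [-0.1, -0.5, -0.3]
grip_width: 0.0454
```

```bash
python3 plan.py .4157 -.1804 .146 -69 1; python3 - <<'E'
from h import *
import pickle
from cell import env
W=env.read_camera("wrist");crop(W["pixels"],(180,90,400,350),2.2,"w33.png");pickle.dump(W,open("w33.pkl","wb"))
E
```

```text
now [ 0.4171 -0.1803  0.2257] [ 1.7998e+02 -5.0000e-02 -6.8960e+01] q [-12.4  -7.8  29.9 110.1   4.1  76.7 -52.6] F [-0.1 -0.5 -0.3] g 0.0454 t 42.62
call 1 shift [-0.0005  0.0013  0.0797] turn z 0.0007
```

View pics/w33.png

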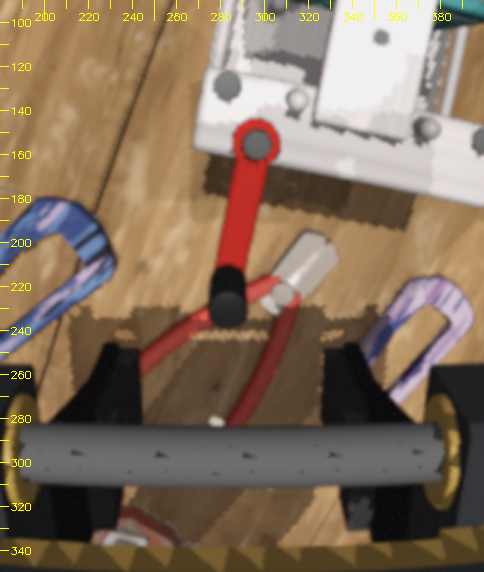

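```bash
python3 - <<'E'
from h import *
import pickle
W=pickle.load(open("w33.pkl","rb"))
print(atz(W,(283,230),"wrist",.168),atz(W,(296.5,155),"wrist",.134))
E
```

```text
[ 0.41650003 -0.18001568  0.168     ] [ 0.46680774 -0.17187795  0.134     ]
```

Request:
send_rows --steps '[[[0,0.001,0.012],[0,0,0],0.045],[[0,0.001,0.03],[0,0,0],0.045],[[0,0.001,0.05],[0,0,0],0.045],[[0,0.001,0.068],[0,0,0],0.045],[[0,0.001,0.079],[0,0,0],0.045]]'

```text
time_s: 43.08
tool_pos: [0.4138, -0.1804, 0.1437]
tool_rot: [179.8, 0.1, -69.0]
force: [-0.4, 0.0, 0.4]
grip_width: 0.0453
```

Request:
send_rows --steps '[[[0,0,0],[0,0,0],0.035],[[0,0,0],[0,0,0],0.025],[[0,0,0],[0,0,0],0.015],[[0,0,0],[0,0,0],0.005],[[0,0,0],[0,0,0],0.005]]' --grip_force 10

```text
time_s: 43.5
tool_pos: [0.4158, -0.1809, 0.1475]
tool_rot: [-179.9, -0.1, -69.0]
force: [1.2, 0.1, 0.6]
grip_width: 0.0198
```

Request:
send_rows --steps '[[[0,0,0],[0,0,0],0.005],[[0,0,0],[0,0,0],0.005],[[0,0,0],[0,0,0],0.005],[[0,0,0],[0,0,0],0.005],[[0,0,0],[0,0,0],0.005]]'

```text
time_s: 43.92
tool_pos: [0.4154, -0.1806, 0.1472]
tool_rot: [-179.9, -0.0, -69.0]
force: [-1.2, 0.7, 6.0]
grip_width: 0.0138
```

Request:
send_rows --steps '[[[0.0054,0.0007,0],[0,0,-0.105],0.005],[[0.0109,0.0009,0],[0,0,-0.209],0.005],[[0.0163,0.0005,0],[0,0,-0.314],0.005],[[0.0217,-0.0005,0],[0,0,-0.419],0.005],[[0.027,-0.002,0],[0,0,-0.524],0.005]]'

```text
time_s: 44.33
tool_pos: [0.4272, -0.2051, 0.1472]
tool_rot: [-179.9, -0.0, -38.7]
force: [-0.4, 3.6, 4.7]
grip_width: 0.0135
```

Request:
send_rows --steps '[[[0.0054,0.0007,0],[0,0,-0.105],0.005],[[0.0109,0.0009,0],[0,0,-0.209],0.005],[[0.0163,0.0005,0],[0,0,-0.314],0.005],[[0.0217,-0.0005,0],[0,0,-0.419],0.005],[[0.027,-0.002,0],[0,0,-0.524],0.005]]'

```text
time_s: 44.75
tool_pos: [0.4496, -0.2205, 0.1472]
tool_rot: [-180.0, -0.1, -8.6]
force: [-1.1, 1.8, 5.5]
grip_width: 0.0138
```

Request:
send_rows --steps '[[[0.0054,0.0007,0],[0,0,-0.105],0.005],[[0.0109,0.0009,0],[0,0,-0.209],0.005],[[0.0163,0.0005,0],[0,0,-0.314],0.005],[[0.0217,-0.0005,0],[0,0,-0.419],0.005],[[0.027,-0.002,0],[0,0,-0.524],0.005]]'

```text
time_s: 45.17
tool_pos: [0.4765, -0.2226, 0.1472]
tool_rot: [-180.0, -0.1, 21.4]
force: [-1.3, 1.9, 5.8]
grip_width: 0.0138
```

```bash
python3 plan.py .4755 -.2230 .146 20 1; python3 - <<'E'
from h import *
import pickle
from cell import env
W=env.read_camera("wrist");crop(W["pixels"],(180,70,400,330),2.2,"w34.png")
T=env.read_camera("top")
o=env.get_obs()["tool_pos"]; d=o[:2]-np.array([.467,-.1712]);print(np.hypot(*d),np.degrees(np.arctan2(d[1],d[0])))
E
```

```text
now [ 0.4765 -0.2226  0.1472] [-1.7999e+02 -5.0000e-02  2.1380e+01] q [ -9.3   6.5  33.7 107.4  -4.   67.1  47.2] F [-1.3  1.9  5.8] g 0.0138 t 45.17
call 1 shift [-0.0011 -0.      0.0012] turn z 0.0241
0.05225929523805749 -79.29740693659264
```

View pics/w34.png

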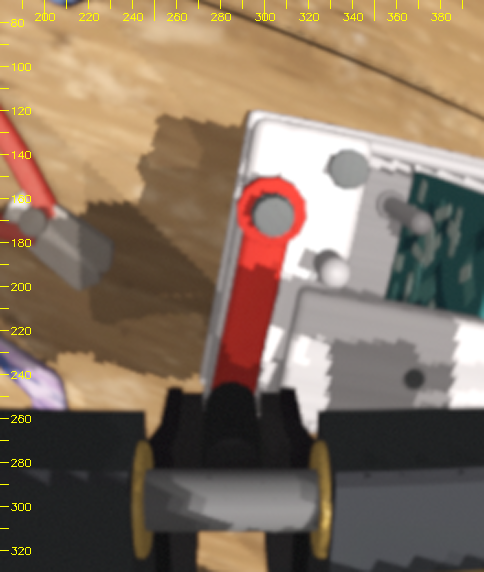

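Request:
send_rows --steps '[[[0.001,0.0002,0],[0,0,0],0.005],[[0.002,0.0004,0],[0,0,0],0.005],[[0.002,0.0004,0],[0,0,0],0.005],[[0.002,0.0004,0],[0,0,0],0.005],[[0.002,0.0004,0],[0,0,0],0.005]]'

```text
time_s: 45.68
tool_pos: [0.4768, -0.2225, 0.1471]
tool_rot: [-179.9, 0.1, 21.1]
force: [-4.5, 1.8, 8.2]
grip_width: 0.0137
```

Request:
send_rows --steps '[[[-0.0015,0,0],[0,0,0],0.01],[[-0.0015,0,0],[0,0,0],0.018],[[-0.0015,0,0],[0,0,0],0.025],[[-0.0015,0,0],[0,0,0],0.03],[[-0.0015,0,0],[0,0,0],0.03]]'

```text
time_s: 46.1
tool_pos: [0.4763, -0.2231, 0.1462]
tool_rot: [180.0, 0.0, 21.1]
force: [0.4, -0.3, -0.5]
grip_width: 0.0273
```

Request:
send_rows --steps '[[[0,0,0],[0,0,0],0.03],[[0,0,-0.01],[0,0,0],0.03],[[0,0,-0.03],[0,0,0],0.03],[[0,0,-0.06],[0,0,0],0.03],[[0,0,-0.095],[0,0,0],0.03]]'

```text
time_s: 46.52
tool_pos: [0.4753, -0.2227, 0.2419]
tool_rot: [-179.9, 0.1, 21.1]
force: [1.2, 0.5, 0.1]
grip_width: 0.0298
```

Request:
send_rows --steps '[[[0,-0.02,-0.02],[0,0,0],0.03],[[0,-0.05,-0.04],[0,0,0],0.03],[[0,-0.09,-0.05],[0,0,0],0.03],[[0,-0.13,-0.05],[0,0,0],0.03],[[0,-0.15,-0.05],[0,0,0],0.03]]'

```text
time_s: 46.93
tool_pos: [0.4217, -0.079, 0.2934]
tool_rot: [-180.0, -0.2, 21.3]
force: [1.2, 0.3, -0.7]
grip_width: 0.0303
```

Request:
send_rows --steps '[[[0,-0.02,0],[0,0,0],0.03],[[0,-0.04,0],[0,0,0],0.03],[[0,-0.05,0],[0,0,0],0.03],[[0,-0.05,0],[0,0,0],0.03],[[0,-0.05,0],[0,0,0],0.03]]'

```text
time_s: 47.35
tool_pos: [0.4048, -0.0371, 0.292]
tool_rot: [180.0, -0.0, 21.1]
force: [-0.1, 0.2, -1.2]
grip_width: 0.03
```

```bash
python3 plan.py .45 -.0 .3 20 1; python3 - <<'E'
from h import *
import pickle
from cell import env
W=env.read_camera("wrist");cv2.imwrite("pics/w35.png",W["pixels"][:,:,::-1])
T=env.read_camera("top");crop(T["pixels"],(240,130,390,250),5,"t35.png")
S=env.read_camera("side");crop(S["pixels"],(200,150,380,270),4.4,"s35.png")
pickle.dump((S,T),open("st2.pkl","wb"))
E
```

```text
now [ 0.4048 -0.0371  0.292 ] [ 1.7995e+02 -4.0000e-02  2.1090e+01] q [-19.4 -14.7  17.1 108.6   4.3  85.4  17.9] F [-0.1  0.2 -1.2] g 0.03 t 47.35
call 1 shift [ 0.0555 -0.0183 -0.008 ] turn z 0.019
```

View pics/t35.png

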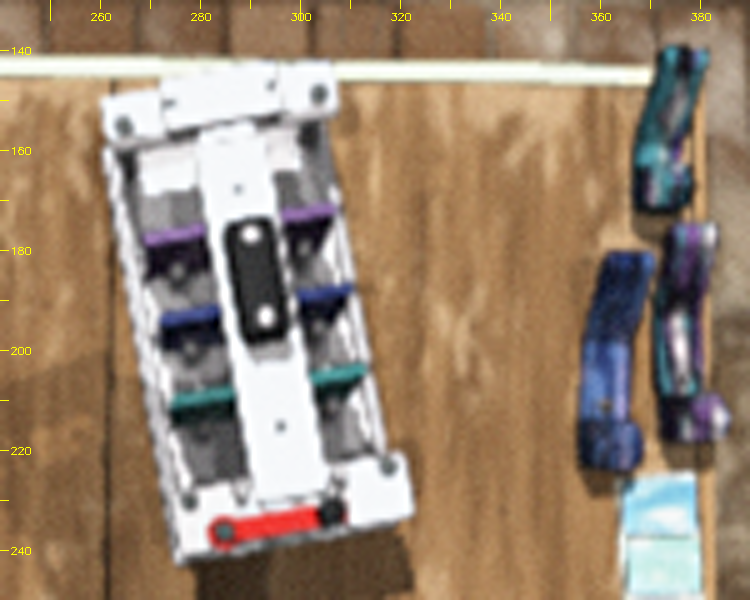

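View pics/s35.png

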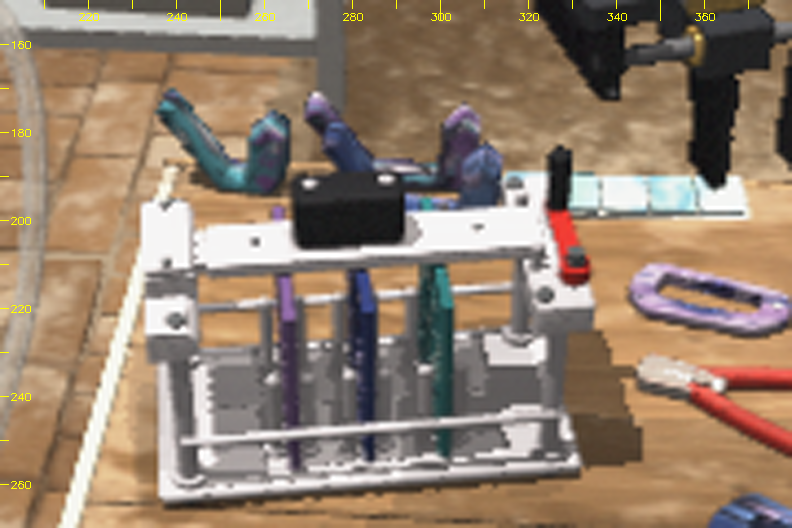

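```bash
python3 - <<'E'
from h import *
import pickle
np.set_printoptions(precision=4,suppress=True)
S,T=pickle.load(open("st2.pkl","rb"))
C=np.array([.5823,-.1866,0]);Rc=rot([0,0,10.35]).T
a=tri([(T,(290,176.7),"top"),(S,(290.5,191.3),"side")]);b=tri([(T,(293,193),"top"),(S,(307.5,190.5),"side")])
print("screws in carrier",Rc@(a-C),Rc@(b-C),Rc@((a+b)/2-C))
h=tri([(T,(284.5,236.5),"top"),(S,(330.5,208.5),"side")]);p=tri([(T,(306,232.3),"top"),(S,(327.3,184),"side")])
d=Rc@(p-h);print("latch rad",np.arctan2(-d[0],-d[1]),d)
for n,l,r,sn in [("pur",(268.5,178),(306.5,172),0),("blue",(272,193.5),(310,187.5),0),("teal",(274,210.5),(313.5,203.5),0)]:
    m=[Rc@(atz(T,u,"top",.122)-C) for u in (l,r)];print(n,m,(m[0]+m[1])/2)
E
```

```text
screws in carrier [-0.0005  0.0062  0.1788] [-0.0397  0.0063  0.1776] [-0.0201  0.0062  0.1782]
latch rad 0.0018915095259940179 [-0.0001 -0.0508  0.0336]
pur [array([0.0368, 0.0504, 0.122 ]), array([ 0.0359, -0.0462,  0.122 ])] [0.0364 0.0021 0.122 ]
blue [array([-0.0033,  0.0484,  0.122 ]), array([-0.0044, -0.0479,  0.122 ])] [-0.0038  0.0003  0.122 ]
teal [array([-0.0461,  0.0507,  0.122 ]), array([-0.0455, -0.0492,  0.122 ])] [-0.0458  0.0007  0.122 ]
```

```bash
python3 - <<'E'
from h import *
import pickle
np.set_printoptions(precision=4,suppress=True)
S,T=pickle.load(open("st2.pkl","rb"))
C=np.array([.5823,-.1866,0]);Rc=rot([0,0,10.35]).T
a=tri([(T,(290,176.7),"top"),(S,(270.5,191.8),"side")]);b=tri([(T,(293,193),"top"),(S,(287.7,191.1),"side")])
print("screws in carrier",Rc@(a-C),Rc@(b-C),Rc@((a+b)/2-C))
from cell import env
o=env.get_obs();print(o["tool_pos"],o["force"],o["joint_velocities"].round(2),o["time_s"])
E
```

```text
screws in carrier [ 0.0233 -0.0002  0.1682] [-0.0166 -0.0006  0.1669] [ 0.0033 -0.0004  0.1676]
[ 0.4048 -0.0378  0.2916] [ 0.2024 -1.003   0.2417] [ 0.06  0.27 -0.1   0.02 -0.26  0.02 -0.21] 47.5
```

Keeper at x=+3 mm, y≈0, block top z=0.168 (home); latch about 0 rad. Handing in.

```bash
python3 -c "
from cell import env
print(env.sign_off())"
```

```text
the job is handed in; nothing more can be done
None
```

The carrier is loaded, the keeper is home and the latch is shut, and I handed the job in at about 47.5 s of the 208 s allowed. The sign-off gave no verdict.

- **Latch:** I gripped it by its peg and swung it open about 1.57 rad before loading.
- **Panels:** Three were in the rack. Purple went into the +42 mm slot, blue into the 0 slot and teal into the -42 mm slot. Purple and blue touched bottom, with a brief 28–33 N on the wrist. Teal was released about 1–2 mm above the base plate and dropped the rest.
- **Keeper:** It had been knocked about 30 mm towards the base, to 0.40 m from the base axis. I measured it again and gripped it there without trouble. I pushed it under the hood until it met the end stop at about 5 N.
- **Latch, closing:** I swung it shut behind the keeper until it met its stop.

**Last checks, from the top and side pictures:**
- **Keeper:** its centre is at x about +3 mm and y about 0 mm. The top of its grip block is at z 168 mm, against 169 mm expected.
- **Latch:** it reads 0.00 rad.
- **Hooks:** all three look to be where they started.
- **Robot:** the tool is about 15 cm clear of the carrier and touches nothing.

**Checks that disagreed:**
- My first keeper reading in the final check was wrong because I misread the pixels. I corrected it, and the figures above are the corrected ones.
- The single-view top picture puts the three panels about 4–6 mm short along x. I took this as reading and calibration error in that view, because the close wrist views showed each panel between its pins.

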